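Last of the ice: tip the tub, scoop from its end, fill the bucket

TASK

Take the clear ice tub by its far rim and tip it up towards you, by 25 degrees or more, until all four ice cubes have slid together into its near end, then lower it flat on its rubber mat again, cubes still at the near end. Take the red scoop, scoop the ice out of that end and, in one or two scoopfuls, put at least three of the four cubes in the steel bucket, leaving any other in the tub. Never touch the ice with the gripper, leave the bucket and everything else where they stand, and finish with the scoop lying level on the white board, let go.

Things in the scene. Friction and masses are not known exactly. Their poses are not given: they have to be found in the camera images.
- mat: Black rubber bar mat, fixed, 300 x 170 mm, 4 mm thick with a raised rim 12 mm wide and 12 mm high all round. Origin: centre of its underside; x along its length, away from the robot. The tub stands in it, its near foot 1 to 4 mm from the rim at the mat's near (-x) end, so that it turns about its near lower edge when tipped and is stopped there when pushed towards the robot.
- tub_mid (a point): Clear plastic ice tub with an open top, loose, about 0.4 kg: 240 x 120 mm outside at the walls, 85 mm high, walls and floor 4 mm, corners cut off (22 mm). Point: its centre, half-way up (42.5 mm above its underside, 38.5 mm above its inner floor). x along its length, -x end is the near end (towards the robot), z up. Inner faces of the end walls at x = -116 and +116 mm, of the side walls at y = -56 and +56 mm. A rim 10 mm wide and 14 mm deep runs round the outside at the top.
- tub_grip (a point): Middle of the tub's far (+x) rim, where it can be pinched from above with one finger inside and one outside: 14 mm thick along the tub's x from the inner face of the wall to the outside of the rim, straight for 70 mm along y. Point: half-way through the thickness, 7 mm below the top (123 mm from tub_mid along x, 35.5 mm above it). Axes as tub_mid.
- ice1: Ice cube, 28 mm, edges rounded to a 6 mm radius, 20 g, slippery (friction about 0.14: slides once its support leans more than about 10 degrees). Origin: its centre. One of four scattered over the tub's floor.
- ice2: Ice cube like ice1.
- ice3: Ice cube like ice1.
- ice4: Ice cube like ice1.
- scoop_handle (a point): Handle of the red plastic ice scoop (0.13 kg, loose, lying on the board). The handle is a bar 105 mm long, 20 mm wide (y) and 16 mm high (z), level when the scoop lies flat, 46 mm above its underside at mid-height. Point: centre of the handle. x points from the bowl to the handle's free end, y across, z up.
- scoop_bowl (a point): The scoop's bowl: flat floor 100 mm long (x) by 94 mm wide (y) and 2.5 mm thick, sides 3 mm thick that rise from 10 mm at the front lip to 50 mm, back wall 56 mm high. Point: inside the bowl over the centre of its floor, 20 mm above its underside, 102.5 mm from the handle's centre along x and 26 mm below it; the front lip is at x = -50 mm, the back wall at x = +50 mm. Same axes as scoop_handle.
- board: White plastic board, fixed, 340 x 200 x 12 mm, on one side of the mat; the scoop and a half lime lie on it. Origin: centre of its underside, x along its length away from the robot, z up.
- bucket_mid (a point): Round steel ice bucket, open at the top, loose, 0.75 kg, on the other side of the mat: 120 mm high, 154 mm across at the rim, 128 mm at the foot, wall 3 mm, with small side rings. Point: on its axis, half-way up (60 mm above its underside), z up.
- bottle: Bystander: brown glass bottle, 68 mm across, 235 mm tall, at the back of the counter. Origin: centre of its underside.
- shaker: Bystander: steel shaker tin, 88 mm across, 165 mm tall, at the back. Origin: centre of its underside.
- jigger: Bystander: steel jigger, 72 mm tall, at the back. Origin: centre of its underside.
- glass: Bystander: glass tumbler, 82 mm across, 90 mm tall, at the back. Origin: centre of its underside.
- muddler: Bystander: dark wooden muddler standing on end, 34 mm across, 197 mm tall, at the back. Origin: centre of its underside.
- lime: Bystander: half a lime, cut face down, 49 mm across, 26 mm high, on the board's near left corner. Origin: centre of its underside.

How it is judged:
By the outcome, as a careful person would: the job done as asked, in the order asked, and still so for the second after the job is handed in, with the robot touching nothing.
It also fails if it takes over 72 s, if anything falls off the work surface, if the arm or the gripper's body presses on something with over 40 N, if the wrist force passes 120 N, or if a joint passes its speed limit or range.

ROBOT

A 6-joint arm with a two-finger parallel gripper is mounted at the origin on the work surface. World frame = base frame: x ahead of the robot, y to its left, z up, the work surface at z = 0. Lengths are in m, angles in degrees, forces in N, time in s.
With the tool pointing down it reaches from about 0.3 to 0.75 m from the base axis. Payload 8.5 kg.
Tool frame: the origin (TCP) lies on the centre line of the jaws, within the pads' length; the fingertips stand 19 mm ahead of it and the grasp point (between the pads) is the TCP; z points along the fingers, x is the direction in which the jaws open and shut, and the axes are right-handed (so a half turn about z gives the same grasp; the last joint's range is limited). The gripper opens to 85 mm and grips with 20 to 120 N. Pads are 22 mm wide; open, the fingers measure 114 mm over their backs; the gripper's body (76 mm by 85 mm) begins 54 mm behind the grasp point. The pads swing forward as they close: fully open they stand 13 mm farther back than shut.
Start: joints at [-88.768, 21.807, 74.336, -0, 83.858, -12.336], TCP at [0.129, -0.535, 0.25] pointing down, gripper open.
Joint ranges: [-178.18, 178.18], [-50.72, 133.34], [12.68, 142.11], [-81.47, 261.47], [9.98, 163.14], [-165.26, 165.26]. Speed limits (degrees/s): [136.94, 136.94, 180, 180, 180, 180].

INTERFACE

Orientations are given as a 3x3 rotation matrix whose columns are the frame's x, y, z axes.
In Python, from rig import env, cams, order gives the robot as it stands.
- The arm moves only by the tool step_arm, never from a script. Its argument "steps" is a list of rows, each an object with "xyz": the shift along the tool's x, y, z normalised to -1 to 1, where 1 is 0.04 m, a list of three; "turn": the turn, a rotation vector about the tool's x, y, z normalised to -1 to 1, where 1 is 0.08 rad, a list of three; "gripper": the gripper command: -1 is shut, 1 is fully open, values between are in proportion. A call has 1 to 20 rows; each row shifts and turns the commanded pose from where the row before left it, along the tool's axes as they then stand; what a row does not reach is not made up. A row lasts 1/12 s, in which the tool goes at most 41.7 mm and 7.16 degrees, less where a joint would pass 70% of its speed; a pose out of reach is approached as far as the arm can. A call with a number of a shift or a turn outside -1 to 1 is refused whole. A call with a gripper value outside its range is refused whole. The fingers move at their own pace and stop on an object; "squeeze" is the grip in N (left out, the last holds). Time passes only in rows, so rows that do not move let the fingers close. It gives the time, the measured TCP pose, the force and the opening at its end, in the units of the state.
- env.observe(): the state, without advancing time (a new reading comes with each control period).
- cams.get_image(name): name is "side" or "top" or "wrist"; returns (picture, depth): 384x512x3 uint8, red, green, blue; 384x512 float32, m along the optical axis (not along the pixel's ray), 0 where there is no reading.
- cams.camera_info(name): a dict with "fx", "fy", "cx", "cy" (pixels), "k1" (the pictures are not rectified: a ray, as slopes to the right and down, at radius r is drawn at 1 + k1 r^2 times it, then the intrinsics apply), "extrinsics" (4x4, takes a point from camera to world coordinates). Camera axes: x right, y down, z forward; pixel columns grow to the right and rows downward; lengths in m; the calibration is good to about 2 mm. A picture is of the moment at which its call begins: read the wrist's pose just before it. camera_info takes no time and is no camera call; for the wrist camera it gives the pose at the moment of the call.
- order.close_job(): hands the job in, once; it reports no verdict.
The state is a dict: "time_s": time; "q": joint angles; "qvel": joint speeds; "joint_efforts": joint torques, N m; "position": TCP position; "tool_rot": TCP orientation; "ft_force": force on the tool from outside, world axes, zero at the start; "wrist_torque": the same for the moment, N m; "grip_width": finger opening in m.
Only numpy, scipy, OpenCV 4.12 (cv2) and the standard library are available. Lean on these libraries where they do the work, as an engineer would, in place of code of your own. Each camera call takes 0.05 s, during which the arm holds its last target. There are 200 camera calls.

## Working session

There is one attempt and no reset: what is moved stays moved. The work goes in short steps, Python scripts to look and compute and a tool call to move; the robot and the scene stay as the last step left them, time stands still between calls to the robot, and variables do not carry over. Pictures are saved under pics/ and viewed, about 8 in all and at most 12, crops included, and the job is handed in when it is done.

Besides the shell and the picture viewer there is one more tool, called after "Emit:" in YAML: its name, and indented under it one key for each argument. step_arm: Moves the arm, as the interface text tells. Scaled input: -1 to 1 covers 0.04 m each way for a shift and 0.08 rad each way for a turn. Its arguments: {"type":"object","properties":{"steps":{"type":"array"},"squeeze":{"type":"number"}},"required":["steps"]}

```bash
ls; mkdir -p pics
cat > h.py <<'E'
import numpy as np, cv2
from rig import env, cams, order
def snap(name, fn=None, scale=1.5, crop=None):
    ci=cams.camera_info(name); im,d=cams.get_image(name)
    np.savez('/tmp/%s.npz'%name, im=im,d=d,E=ci['extrinsics'],k=[ci['fx'],ci['fy'],ci['cx'],ci['cy'],ci['k1']])
    if fn:
        o=im[...,::-1]
        if crop: o=o[crop[1]:crop[3],crop[0]:crop[2]]
        cv2.imwrite('pics/'+fn, cv2.resize(o,None,fx=scale,fy=scale,interpolation=cv2.INTER_CUBIC))
    return im,d
def ray(name,u,v):
    z=np.load('/tmp/%s.npz'%name); fx,fy,cx,cy,k=z['k']
    a=np.array([(u-cx)/fx,(v-cy)/fy]); s=a.copy()
    for _ in range(20): s=a/(1+k*(s@s))
    E=z['E']; return E[:3,3], E[:3,:3]@np.array([s[0],s[1],1]), z['d']
def at_z(name,u,v,zz):
    o,r,_=ray(name,u,v); return o+r*(zz-o[2])/r[2]
def at_d(name,u,v):
    o,r,d=ray(name,u,v); return o+r*d[int(round(v)),int(round(u))]
def proj(name,p):
    z=np.load('/tmp/%s.npz'%name); fx,fy,cx,cy,k=z['k']; E=z['E']
    c=E[:3,:3].T@(np.array(p)-E[:3,3]); s=c[:2]/c[2]; s=s*(1+k*(s@s)); return np.array([s[0]*fx+cx,s[1]*fy+cy])
E
python3 - <<'E'
from h import *
np.set_printoptions(precision=4,suppress=True)
for n in ['top','side']:
    snap(n,n+'0.png'); print(n,cams.camera_info(n))
print(env.observe())
E
```

```text
pics
top {'fx': 425.41356602479385, 'fy': 425.41356602479385, 'cx': 252.48360870713142, 'cy': 187.61947836136378, 'k1': -0.11514398412139754, 'extrinsics': array([[-0.0224, -0.9908,  0.1335,  0.3966],
       [-0.9994,  0.0255,  0.0217, -0.0018],
       [-0.0249, -0.133 , -0.9908,  1.2521],
       [ 0.    ,  0.    ,  0.    ,  1.    ]])}
side {'fx': 399.0210636221564, 'fy': 399.0210636221564, 'cx': 254.21206539448198, 'cy': 193.2657915896424, 'k1': -0.06998812306884873, 'extrinsics': array([[-0.9941, -0.0753,  0.0784,  0.4651],
       [-0.1065,  0.5264, -0.8436,  0.9585],
       [ 0.0223, -0.8469, -0.5313,  0.6819],
       [ 0.    ,  0.    ,  0.    ,  1.    ]])}
{'time_s': 0.1, 'q': array([-88.7703,  21.8385,  74.3793,  -0.0009,  83.8594, -12.3365]), 'qvel': array([ 0.0844, -0.0504, -0.1394, -0.1095,  0.0297, -0.0694]), 'joint_efforts': array([  0.0038, -44.9217, -23.1655,  -0.0001,   0.0037,  -0.    ]), 'position': array([ 0.129 , -0.5344,  0.2498]), 'tool_rot': array([[ 0.2346, -0.9721, -0.    ],
       [-0.9721, -0.2346,  0.0013],
       [-0.0013, -0.0003, -1.    ]]), 'ft_force': array([-0.0861,  0.1527, -0.8222]), 'wrist_torque': array([ 0.0041, -0.0425, -0.0078]), 'grip_width': 0.08553881265983557}
```

View pics/top0.png

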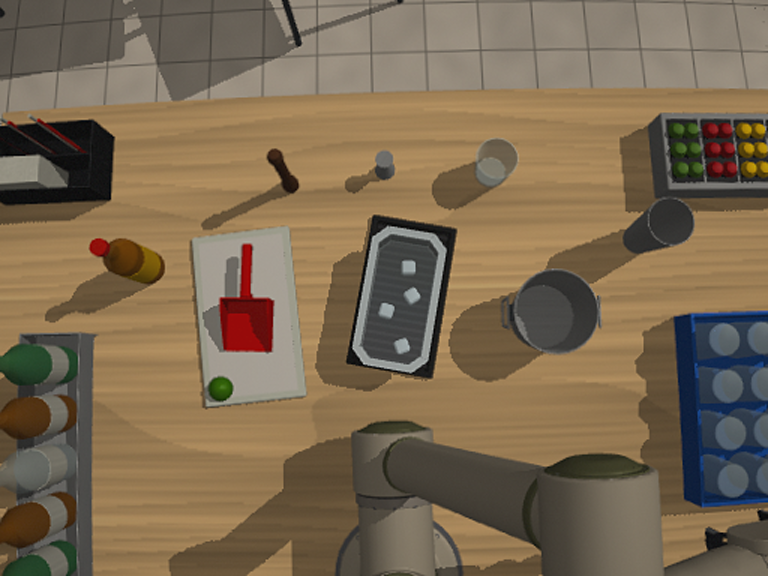

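View pics/side0.png

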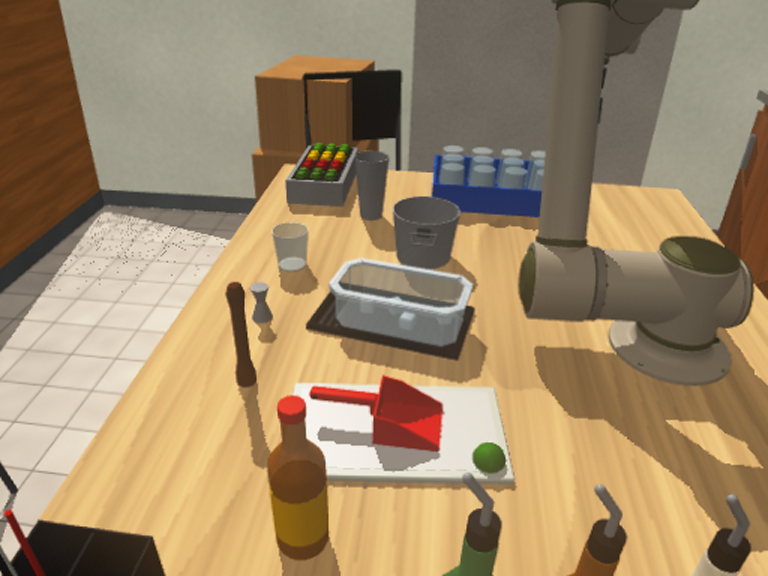

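The top view shows the board and scoop on the left (+y), with the scoop's lip facing the robot and its handle pointing away. The mat and tub are in the middle around (400,300), with the cubes at (408,267), (412,296), (386,311) and (402,346). The bucket is on the right at (555,312). I'll enlarge and measure.

Run:
```python
from h import *
np.set_printoptions(precision=4,suppress=True)
z=np.load('/tmp/top.npz'); im=z['im']; d=z['d']
o=im[135:275,120:310][...,::-1]
cv2.imwrite('pics/crop1.png',cv2.resize(o,None,fx=4.2,fy=4.2,interpolation=cv2.INTER_CUBIC))
o_=z['E'][:3,3]
def cloud(mask):
    v,u=np.nonzero(mask); 
    return np.array([at_d('top',a,b) for a,b in zip(u,v)])
R,G,B=[im[...,i].astype(int) for i in range(3)]
m=(R>110)&(G<70)&(B<70); m[:, :125]=0; m[:,200:]=0; m[:150]=0
P=cloud(m); print(len(P),P.min(0),P.max(0))
print(np.histogram(P[:,2],bins=12))
h=P[(P[:,0]>np.percentile(P[:,0],99)-0.08)&(P[:,2]>0.055)]; c=h.mean(0); print('handle',len(h),c,h[:,2].mean())
w=np.linalg.svd(h[:,:2]-c[:2])[2][0]; print(w,np.degrees(np.arctan2(w[1],w[0])))
# bucket
bk=cloud((np.add.outer((np.arange(384)-208)**2,(np.arange(512)-371)**2)<40**2))
r=bk[(bk[:,2]>0.112)&(bk[:,2]<0.13)]; (cx,cy),rad=cv2.minEnclosingCircle(r[:,:2].astype(np.float32)); 
A=np.c_[2*r[:,:2],np.ones(len(r))]; s=np.linalg.lstsq(A,(r[:,:2]**2).sum(1),rcond=None)[0]
print('bucket',len(r),cx,cy,rad,s[:2],np.sqrt(s[2]+s[:2]@s[:2]), r[:,2].max())
# tub rim: white pixels
wm=(R>150)&(abs(R-B)<45); wm[:,:236]=0; wm[:,302:]=0; wm[:148]=0; wm[252:]=0
T=cloud(wm); print('white',len(T),np.histogram(T[:,2],bins=8))
rim=T[(T[:,2]>0.08)&(T[:,2]<0.097)]; print(len(rim),cv2.minAreaRect(rim[:,:2].astype(np.float32)*1000),rim.mean(0))
cu=T[(T[:,2]<0.06)&(T[:,2]>0.025)]; print(len(cu));
```

```text
910 [ 0.3966 -0.0018  0.007 ] [0.6353 0.3425 1.2521]
(array([908,   0,   0,   0,   0,   0,   0,   0,   0,   0,   0,   2]), array([0.007 , 0.1107, 0.2145, 0.3182, 0.422 , 0.5258, 0.6295, 0.7333,
       0.837 , 0.9408, 1.0446, 1.1483, 1.2521]))
handle 188 [0.5937 0.2767 0.0659] 0.06591702705050365
[-0.9994  0.0333] 178.090437385377
bucket 305 0.48791390657424927 -0.2922763228416443 0.0797378346323967 [ 0.4882 -0.2909] 0.07527934487231726 0.12532774006372427
white 1119 (array([1117,    0,    0,    0,    0,    0,    0,    2]), array([0.03  , 0.1828, 0.3356, 0.4883, 0.6411, 0.7938, 0.9466, 1.0993,
       1.2521]))
908 ((522.5755615234375, -12.946426391601562), (137.86212158203125, 258.5088806152344), 78.69497680664062) [ 0.507  -0.0119  0.0897]
209
```

View pics/crop1.png

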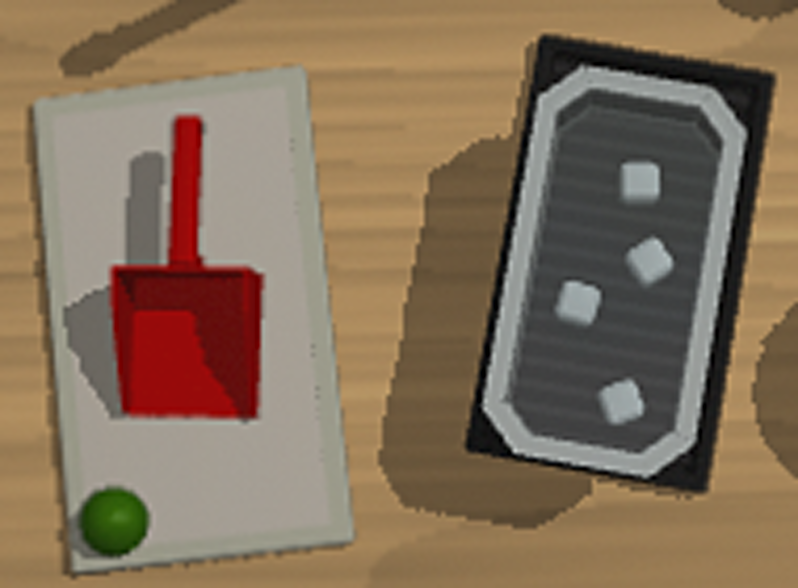

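The crop shows the tub rim corners at about (583,67), (700,88), (746,128), (697,440), (652,475), (520,455), (484,403) and (538,100). The mat corners are at (540,36), (775,72), (708,493) and (467,452), and the handle runs from (188,118) to (183,265). I'll cross-check the tub pose against the stated sizes.

Run:
```python
from h import *
np.set_printoptions(precision=4,suppress=True)
f=lambda u,v,z:at_z('top',120+(u+.5)/4.2-.5,135+(v+.5)/4.2-.5,z)[:2]
rim=np.array([f(u,v,.089) for u,v in [(583,67),(700,88),(746,128),(697,440),(652,475),(520,455),(484,403),(538,100)]])
mat=np.array([f(u,v,.012) for u,v in [(540,36),(775,72),(708,493),(467,452)]])
for n,p in (('rim',rim),('mat',mat)):
    print(n,cv2.minAreaRect((p*1000).astype(np.float32)),p.mean(0)); print(p)
# scoop
hd=np.array([f(u,v,.066) for u,v in [(175,116),(201,116),(198,265),(169,265)]]); print('handle',hd, hd[:2].mean(0),hd[2:].mean(0))
lip=np.array([f(u,v,.0145) for u,v in [(121,417),(258,417)]]); print('lip(z top ~.02)',lip)
back=np.array([f(u,v,.068) for u,v in [(112,267),(262,271)]]); print('back',back)
print('ice z.036',[f(u,v,.036) for u,v in [(640,182),(650,262),(579,302),(622,402)]])
```

```text
rim ((521.4838256835938, -13.777053833007812), (140.10011291503906, 259.3530578613281), 78.85289764404297) [ 0.5228 -0.0131]
[[ 0.6573  0.0047]
 [ 0.641  -0.0725]
 [ 0.6132 -0.102 ]
 [ 0.4092 -0.063 ]
 [ 0.3874 -0.0333]
 [ 0.4022  0.0517]
 [ 0.4363  0.0744]
 [ 0.6357  0.0351]]
mat ((536.3765258789062, -19.44677734375), (168.6786346435547, 299.42437744140625), 79.04002380371094) [ 0.5361 -0.0193]
[[ 0.698   0.0352]
 [ 0.6673 -0.1307]
 [ 0.3735 -0.0736]
 [ 0.4054  0.0918]]
handle [[0.6366 0.2841]
 [0.6361 0.2661]
 [0.5338 0.2676]
 [0.5343 0.2875]] [0.6363 0.2751] [0.5341 0.2776]
lip(z top ~.02) [[0.4342 0.3338]
 [0.4324 0.2369]]
back [[0.5336 0.3262]
 [0.5285 0.2236]]
ice z.036 [array([ 0.5872, -0.0323]), array([ 0.5317, -0.0375]), array([0.5054, 0.0117]), array([ 0.4366, -0.0158])]
```

Emit:
step_arm:
  steps:
    - {"xyz": [0,0,0],"turn": [0,0,-1],"gripper": 1}
    - {"xyz": [0,0,0],"turn": [0,0,-1],"gripper": 1}
    - {"xyz": [0,0,0],"turn": [0,0,-1],"gripper": 1}
    - {"xyz": [0,0,0],"turn": [0,0,-1],"gripper": 1}
    - {"xyz": [0,0,0],"turn": [0,0,-1],"gripper": 1}
    - {"xyz": [0,0,0],"turn": [0,0,-1],"gripper": 1}
    - {"xyz": [0,0,0],"turn": [0,0,-1],"gripper": 1}
    - {"xyz": [0,0,0],"turn": [0,0,-1],"gripper": 1}
    - {"xyz": [0,0,0],"turn": [0,0,-1],"gripper": 1}
    - {"xyz": [0,0,0],"turn": [0,0,-1],"gripper": 1}
    - {"xyz": [0,0,0],"turn": [0,0,-1],"gripper": 1}
    - {"xyz": [0,0,0],"turn": [0,0,-1],"gripper": 1}
    - {"xyz": [0,0,0],"turn": [0,0,-1],"gripper": 1}
    - {"xyz": [0,0,0],"turn": [0,0,-1],"gripper": 1}
    - {"xyz": [0,0,0],"turn": [0,0,-0.25],"gripper": 1}

```text
time_s: 1.35
position: [0.129, -0.5345, 0.25]
tool_rot: [[0.982, -0.19, -0.0], [-0.19, -0.982, 0.001], [-0.0, -0.001, -1.0]]
ft_force: [0.5, 0.3, 0.2]
grip_width: 0.0858
```

Emit:
step_arm:
  steps:
    - {"xyz": [0.567,-0.815,0.07],"turn": [0,0,0],"gripper": 1}
    - {"xyz": [0.567,-0.815,0.07],"turn": [0,0,0],"gripper": 1}
    - {"xyz": [0.567,-0.815,0.07],"turn": [0,0,0],"gripper": 1}
    - {"xyz": [0.567,-0.815,0.07],"turn": [0,0,0],"gripper": 1}
    - {"xyz": [0.567,-0.815,0.07],"turn": [0,0,0],"gripper": 1}
    - {"xyz": [0.567,-0.815,0.07],"turn": [0,0,0],"gripper": 1}
    - {"xyz": [0.567,-0.815,0.07],"turn": [0,0,0],"gripper": 1}
    - {"xyz": [0.567,-0.815,0.07],"turn": [0,0,0],"gripper": 1}
    - {"xyz": [0.567,-0.815,0.07],"turn": [0,0,0],"gripper": 1}
    - {"xyz": [0.567,-0.815,0.07],"turn": [0,0,0],"gripper": 1}
    - {"xyz": [0.567,-0.815,0.07],"turn": [0,0,0],"gripper": 1}
    - {"xyz": [0.567,-0.815,0.07],"turn": [0,0,0],"gripper": 1}
    - {"xyz": [0.567,-0.815,0.07],"turn": [0,0,0],"gripper": 1}
    - {"xyz": [0.567,-0.815,0.07],"turn": [0,0,0],"gripper": 1}
    - {"xyz": [0.567,-0.815,0.07],"turn": [0,0,0],"gripper": 1}
    - {"xyz": [0.567,-0.815,0.07],"turn": [0,0,0],"gripper": 1}
    - {"xyz": [0.567,-0.815,0.07],"turn": [0,0,0],"gripper": 1}
    - {"xyz": [0.567,-0.815,0.07],"turn": [0,0,0],"gripper": 1}
    - {"xyz": [0,0,0],"turn": [0,0,0],"gripper": 1}
    - {"xyz": [0,0,0],"turn": [0,0,0],"gripper": 1}

```text
time_s: 3.02
position: [0.6432, -0.036, 0.1987]
tool_rot: [[0.982, -0.191, -0.002], [-0.191, -0.982, 0.0], [-0.002, 0.0, -1.0]]
ft_force: [-0.4, 0.3, -0.9]
grip_width: 0.0852
```

Emit:
step_arm:
  steps:
    - {"xyz": [0,0,0.4],"turn": [0,0,0],"gripper": 1}
    - {"xyz": [0,0,0.4],"turn": [0,0,0],"gripper": 1}
    - {"xyz": [0,0,0.4],"turn": [0,0,0],"gripper": 1}
    - {"xyz": [0,0,0.4],"turn": [0,0,0],"gripper": 1}
    - {"xyz": [0,0,0.4],"turn": [0,0,0],"gripper": 1}
    - {"xyz": [0,0,0.4],"turn": [0,0,0],"gripper": 1}
    - {"xyz": [0,0,0.3],"turn": [0,0,0],"gripper": 1}
    - {"xyz": [0,0,0.21],"turn": [0,0,0],"gripper": 1}
    - {"xyz": [0,0,0],"turn": [0,0,0],"gripper": 0.3}
    - {"xyz": [0,0,0],"turn": [0,0,0],"gripper": 0.0}
    - {"xyz": [0,0,0],"turn": [0,0,0],"gripper": -0.3}
    - {"xyz": [0,0,0],"turn": [0,0,0],"gripper": -0.5}
    - {"xyz": [0,0,0],"turn": [0,0,0],"gripper": -0.7}
    - {"xyz": [0,0,0],"turn": [0,0,0],"gripper": -1}
    - {"xyz": [0,0,0],"turn": [0,0,0],"gripper": -1}
    - {"xyz": [0,0,0],"turn": [0,0,0],"gripper": -1}
  squeeze: 50

```text
time_s: 4.35
position: [0.6427, -0.0375, 0.0843]
tool_rot: [[0.981, -0.193, 0.0], [-0.193, -0.981, -0.0], [0.0, 0.0, -1.0]]
ft_force: [-2.9, -0.7, 6.0]
grip_width: 0.0128
```

Emit:
step_arm:
  steps:
    - {"xyz": [-0.085,0,-0.241],"turn": [0,0.5,0],"gripper": -1}
    - {"xyz": [-0.085,0,-0.241],"turn": [0,0.5,0],"gripper": -1}
    - {"xyz": [-0.085,0,-0.241],"turn": [0,0.5,0],"gripper": -1}
    - {"xyz": [-0.085,0,-0.241],"turn": [0,0.5,0],"gripper": -1}
    - {"xyz": [-0.085,0,-0.241],"turn": [0,0.5,0],"gripper": -1}
    - {"xyz": [-0.085,0,-0.241],"turn": [0,0.5,0],"gripper": -1}
    - {"xyz": [-0.085,0,-0.241],"turn": [0,0.5,0],"gripper": -1}
    - {"xyz": [-0.085,0,-0.241],"turn": [0,0.5,0],"gripper": -1}
    - {"xyz": [-0.085,0,-0.241],"turn": [0,0.5,0],"gripper": -1}
    - {"xyz": [-0.085,0,-0.241],"turn": [0,0.5,0],"gripper": -1}
    - {"xyz": [-0.085,0,-0.241],"turn": [0,0.5,0],"gripper": -1}
    - {"xyz": [-0.085,0,-0.241],"turn": [0,0.5,0],"gripper": -1}
    - {"xyz": [-0.085,0,-0.241],"turn": [0,0.5,0],"gripper": -1}
    - {"xyz": [-0.085,0,-0.241],"turn": [0,0.5,0],"gripper": -1}
    - {"xyz": [0,0,0],"turn": [0,0,0],"gripper": -1}
    - {"xyz": [0,0,0],"turn": [0,0,0],"gripper": -1}
    - {"xyz": [0,0,0],"turn": [0,0,0],"gripper": -1}
    - {"xyz": [0,0,0],"turn": [0,0,0],"gripper": -1}
    - {"xyz": [0,0,0],"turn": [0,0,0],"gripper": -1}
    - {"xyz": [0,0,0],"turn": [0,0,0],"gripper": -1}

```text
time_s: 6.02
position: [0.566, -0.0226, 0.2009]
tool_rot: [[0.83, -0.193, 0.523], [-0.163, -0.981, -0.103], [0.533, 0.0, -0.846]]
ft_force: [6.0, -0.6, 5.2]
grip_width: 0.0133
```

Run:
```python
from h import *
snap('top','top1.png',3,(200,130,330,290)); snap('side','side1.png',3,(180,140,340,260))
a=cv2.imread('pics/top1.png'); b=cv2.imread('pics/side1.png')
h=600; a=cv2.resize(a,(325,400)); b=cv2.resize(b,(475,356)); c=np.zeros((400,800,3),np.uint8); c[:,:325]=a; c[:356,325:]=b
cv2.imwrite('pics/both1.png',c)
```

```text
(no output)
```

View pics/both1.png

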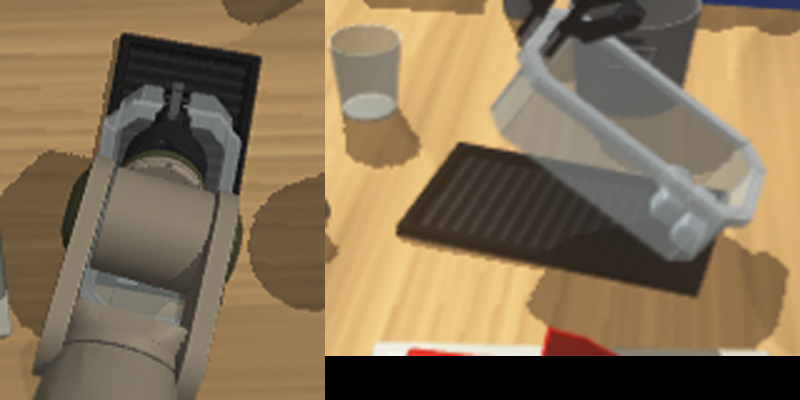

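The cubes are bunched at the low near end (side panel, about (670,215)). I'll lower the tub along the reverse arc and let go.

Emit:
step_arm:
  steps:
    - {"xyz": [0.075,0,0.2445],"turn": [0,-0.5,0],"gripper": -1}
    - {"xyz": [0.075,0,0.2445],"turn": [0,-0.5,0],"gripper": -1}
    - {"xyz": [0.075,0,0.2445],"turn": [0,-0.5,0],"gripper": -1}
    - {"xyz": [0.075,0,0.2445],"turn": [0,-0.5,0],"gripper": -1}
    - {"xyz": [0.075,0,0.2445],"turn": [0,-0.5,0],"gripper": -1}
    - {"xyz": [0.075,0,0.2445],"turn": [0,-0.5,0],"gripper": -1}
    - {"xyz": [0.075,0,0.2445],"turn": [0,-0.5,0],"gripper": -1}
    - {"xyz": [0.075,0,0.2445],"turn": [0,-0.5,0],"gripper": -1}
    - {"xyz": [0.075,0,0.2445],"turn": [0,-0.5,0],"gripper": -1}
    - {"xyz": [0.075,0,0.2445],"turn": [0,-0.5,0],"gripper": -1}
    - {"xyz": [0.075,0,0.2445],"turn": [0,-0.5,0],"gripper": -1}
    - {"xyz": [0.075,0,0.2445],"turn": [0,-0.5,0],"gripper": -1}
    - {"xyz": [0.039,0,0.122],"turn": [0,-0.25,0],"gripper": -1}
    - {"xyz": [0.039,0,0.122],"turn": [0,-0.25,0],"gripper": -1}
    - {"xyz": [0.039,0,0.122],"turn": [0,-0.25,0],"gripper": -1}
    - {"xyz": [0.039,0,0.122],"turn": [0,-0.25,0],"gripper": -1}
    - {"xyz": [0,0,0],"turn": [0,0,0],"gripper": -1}
    - {"xyz": [0,0,0],"turn": [0,0,0],"gripper": -1}

```text
time_s: 7.62
position: [0.6429, -0.0375, 0.0843]
tool_rot: [[0.981, -0.193, 0.001], [-0.193, -0.981, -0.0], [0.001, 0.0, -1.0]]
ft_force: [-0.3, 0.9, 5.4]
grip_width: 0.0131
```

Emit:
step_arm:
  steps:
    - {"xyz": [0,0,0],"turn": [0,0,0],"gripper": -0.6}
    - {"xyz": [0,0,0],"turn": [0,0,0],"gripper": -0.3}
    - {"xyz": [0,0,0],"turn": [0,0,0],"gripper": 0}
    - {"xyz": [0,0,0],"turn": [0,0,0],"gripper": 0}
    - {"xyz": [0,0,0],"turn": [0,0,0],"gripper": 0}
    - {"xyz": [0,0,-0.3],"turn": [0,0,0],"gripper": 0}
    - {"xyz": [0,0,-0.5],"turn": [0,0,0],"gripper": 0}
    - {"xyz": [0,0,-0.8],"turn": [0,0,0],"gripper": 0}
    - {"xyz": [0,0,-0.8],"turn": [0,0,0],"gripper": 0}
    - {"xyz": [0,0,-0.6],"turn": [0,0,0],"gripper": 1}

```text
time_s: 8.45
position: [0.6429, -0.0375, 0.206]
tool_rot: [[0.981, -0.193, 0.002], [-0.193, -0.981, -0.0], [0.002, 0.0, -1.0]]
ft_force: [0.9, -0.6, 0.5]
grip_width: 0.0535
```

Emit:
step_arm:
  steps:
    - {"xyz": [0,0,0],"turn": [0,0,1],"gripper": 1}
    - {"xyz": [0,0,0],"turn": [0,0,1],"gripper": 1}
    - {"xyz": [0,0,0],"turn": [0,0,1],"gripper": 1}
    - {"xyz": [0,0,0],"turn": [0,0,1],"gripper": 1}
    - {"xyz": [0,0,0],"turn": [0,0,1],"gripper": 1}
    - {"xyz": [0,0,0],"turn": [0,0,1],"gripper": 1}
    - {"xyz": [0,0,0],"turn": [0,0,1],"gripper": 1}
    - {"xyz": [0,0,0],"turn": [0,0,1],"gripper": 1}
    - {"xyz": [0,0,0],"turn": [0,0,1],"gripper": 1}
    - {"xyz": [0,0,0],"turn": [0,0,1],"gripper": 1}
    - {"xyz": [0,0,0],"turn": [0,0,1],"gripper": 1}
    - {"xyz": [0,0,0],"turn": [0,0,1],"gripper": 1}
    - {"xyz": [0,0,0],"turn": [0,0,1],"gripper": 1}
    - {"xyz": [0,0,0],"turn": [0,0,1],"gripper": 1}
    - {"xyz": [0,0,0],"turn": [0,0,1],"gripper": 1}
    - {"xyz": [0,0,0],"turn": [0,0,1],"gripper": 1}
    - {"xyz": [0,0,0],"turn": [0,0,1],"gripper": 1}
    - {"xyz": [0,0,0],"turn": [0,0,0.54],"gripper": 1}

```text
time_s: 9.95
position: [0.6426, -0.0375, 0.2032]
tool_rot: [[-0.031, -1.0, -0.0], [-1.0, 0.031, 0.0], [-0.0, 0.0, -1.0]]
ft_force: [-0.1, 0.0, -0.1]
grip_width: 0.0854
```

Emit:
step_arm:
  steps:
    - {"xyz": [-0.78,0.203,0.05],"turn": [0,0,0],"gripper": 1}
    - {"xyz": [-0.78,0.203,0.05],"turn": [0,0,0],"gripper": 1}
    - {"xyz": [-0.78,0.203,0.05],"turn": [0,0,0],"gripper": 1}
    - {"xyz": [-0.78,0.203,0.05],"turn": [0,0,0],"gripper": 1}
    - {"xyz": [-0.78,0.203,0.05],"turn": [0,0,0],"gripper": 1}
    - {"xyz": [-0.78,0.203,0.05],"turn": [0,0,0],"gripper": 1}
    - {"xyz": [-0.78,0.203,0.05],"turn": [0,0,0],"gripper": 1}
    - {"xyz": [-0.78,0.203,0.05],"turn": [0,0,0],"gripper": 1}
    - {"xyz": [-0.78,0.203,0.05],"turn": [0,0,0],"gripper": 1}
    - {"xyz": [-0.78,0.203,0.05],"turn": [0,0,0],"gripper": 1}
    - {"xyz": [0,0,0],"turn": [0,0,0],"gripper": 1}
    - {"xyz": [0,0,0],"turn": [0,0,0],"gripper": 1}

```text
time_s: 10.95
position: [0.5691, 0.2778, 0.183]
tool_rot: [[-0.024, -1.0, -0.0], [-1.0, 0.024, -0.0], [0.0, 0.0, -1.0]]
ft_force: [0.4, -0.7, -0.3]
grip_width: 0.0855
```

Run:
```python
from h import *
snap('top','top2.png',5,(228,140,312,256)); snap('wrist','w2.png',0.8)
a=cv2.imread('pics/top2.png'); b=cv2.imread('pics/w2.png')
a=cv2.resize(a,(390,538)); b=cv2.resize(b,(400,300)); c=np.zeros((540,800,3),np.uint8); c[:538,:390]=a; c[:300,395:795]=b
cv2.imwrite('pics/both2.png',c); print(env.observe()['q'])
```

```text
[ 1.51467059e+01  3.30394164e+01  6.63095676e+01 -1.59998138e-02
  8.06637071e+01  1.06673273e+02]
```

View pics/both2.png

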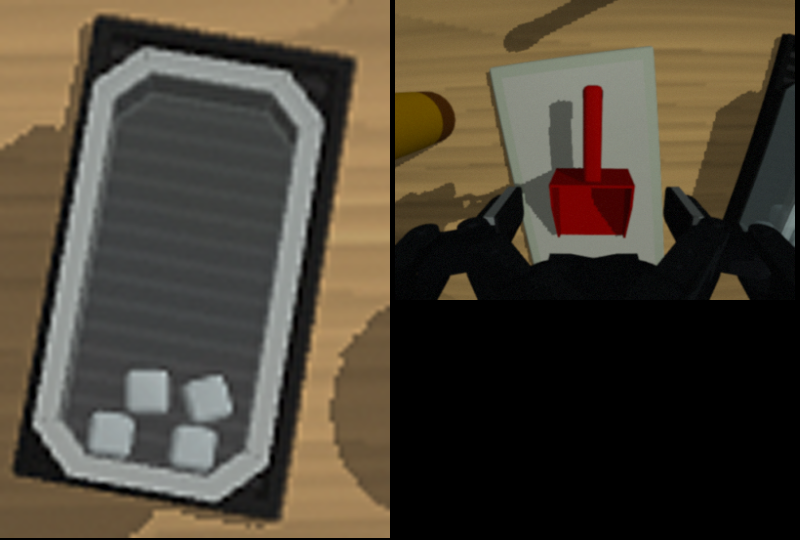

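All four cubes now sit at the near end (panel positions (112,435), (195,447), (147,390) and (209,398)), and the tub is flat in its mat. The wrist view shows the scoop between the open fingers. I'll descend and grasp the handle.

Emit:
step_arm:
  steps:
    - {"xyz": [0,0,0.45],"turn": [0,0,0],"gripper": 1}
    - {"xyz": [0,0,0.45],"turn": [0,0,0],"gripper": 1}
    - {"xyz": [0,0,0.45],"turn": [0,0,0],"gripper": 1}
    - {"xyz": [0,0,0.45],"turn": [0,0,0],"gripper": 1}
    - {"xyz": [0,0,0.45],"turn": [0,0,0],"gripper": 1}
    - {"xyz": [0,0,0.45],"turn": [0,0,0],"gripper": 1}
    - {"xyz": [0,0,0.25],"turn": [0,0,0],"gripper": 1}
    - {"xyz": [0,0,0.15],"turn": [0,0,0],"gripper": 0.4}
    - {"xyz": [0,0,0],"turn": [0,0,0],"gripper": 0.1}
    - {"xyz": [0,0,0],"turn": [0,0,0],"gripper": -0.2}
    - {"xyz": [0,0,0],"turn": [0,0,0],"gripper": -0.4}
    - {"xyz": [0,0,0],"turn": [0,0,0],"gripper": -0.6}
    - {"xyz": [0,0,0],"turn": [0,0,0],"gripper": -1}
    - {"xyz": [0,0,0],"turn": [0,0,0],"gripper": -1}
    - {"xyz": [0,0,0],"turn": [0,0,0],"gripper": -1}
    - {"xyz": [0,0,0],"turn": [0,0,0],"gripper": -1}
  squeeze: 100

```text
time_s: 12.38
position: [0.5702, 0.2766, 0.0603]
tool_rot: [[-0.026, -1.0, 0.002], [-1.0, 0.026, 0.0], [-0.0, -0.002, -1.0]]
ft_force: [0.5, -1.3, 5.7]
grip_width: 0.0181
```

Run:
```python
from h import *
f=lambda u,v,z:at_z('top',228+(u+.5)*84/390-.5,140+(v+.5)*116/538-.5,z)[:2]
rim=np.array([f(u,v,.089) for u,v in [(148,46),(291,73),(323,122),(267,457),(215,501),(72,470),(33,421),(91,90)]])
mat=np.array([f(u,v,.012) for u,v in [(95,15),(355,60),(279,520),(14,470)]])
for p in (rim,mat): print(cv2.minAreaRect((p*1000).astype(np.float32)),p.mean(0))
c=np.array([.5218,-.0135]); t=np.radians(-11.1); R=np.array([[np.cos(t),-np.sin(t)],[np.sin(t),np.cos(t)]])
for q in [(112,435),(195,447),(147,390),(209,398)]: print(np.round((f(*q,.036)-c)@R*1000))
```

```text
((524.281982421875, -12.867424011230469), (140.1675567626953, 260.78326416015625), 78.64187622070312) [ 0.52391288 -0.01408974]
((536.7032470703125, -18.330848693847656), (169.36717224121094, 297.20013427734375), 78.6694564819336) [ 0.5368833  -0.01869015]
[-99.  25.]
[-98. -27.]
[-69.   8.]
[-67. -30.]
```

```bash
cat > plan.py <<'E'
from h import *
from scipy.spatial.transform import Rotation as Ro
M=np.array([[0,-1,0],[-1,0,0],[0,0,-1.]]).T
LIP=np.array([0,.1375,.0483]); C=np.array([.523,-.0135]); PSI=-11.2
def tubw(x,y=0):
    t=np.radians(PSI); return np.array([C[0]+x*np.cos(t)-y*np.sin(t),C[1]+x*np.sin(t)+y*np.cos(t)])
def pose(lip,a,psi=PSI):
    R=(Ro.from_euler('z',psi,degrees=True)*Ro.from_euler('y',-a,degrees=True)).as_matrix()@M
    return np.array(lip)-R@LIP, R
def lipof(p,R):
    S=Ro.from_matrix(np.array(R)@M.T).as_euler('ZYX',degrees=True); return p+np.array(R)@LIP,-S[1],S[0]
def run(wps,start=None,g=-1):
    """wps: (lip xyz, pitch, yaw, rows)"""
    s=env.observe()
    if start is None: l,a,ps=lipof(np.array(s['position']),s['tool_rot'])
    else: l,a,ps=start
    print('start lip',l.round(4),round(a,2),round(ps,2)); p=np.array(s['position']);R=np.array(s['tool_rot'])
    if start is not None: p,R=pose(l,a,ps)
    for L,A,P,n in wps:
        out=[]
        for k in range(1,n+1):
            f=k/n; p2,R2=pose(l+(np.array(L)-l)*f,a+(A-a)*f,ps+(P-ps)*f)
            d=R.T@(p2-p)/.04; t=Ro.from_matrix(R.T@R2).as_rotvec()/.08; p,R=p2,R2
            out.append((d.round(2).tolist(),t.round(2).tolist()))
        l,a,ps=np.array(L),A,P
        print('->',np.round(L,4),A,P,'tcp',p.round(3)); i=0
        while i<n:
            j=i
            while j<n and out[j]==out[i]: j+=1
            print(j-i,'x',out[i]); i=j
E
python3 - <<'E'
from plan import *
s=env.observe(); l,a,ps=lipof(np.array(s['position']),s['tool_rot'])
e=tubw(-.035)
run([([l[0],l[1],.20],0,ps,8),([e[0],e[1],.20],20,PSI,12),([e[0],e[1],.10],20,PSI,4)])
E
```

```text
start lip [0.4328 0.2802 0.0118] 0.1 -1.5
-> [0.4328 0.2802 0.2   ] 0 -1.499244867000304 tcp [0.57  0.277 0.248]
1 x ([-0.0, -0.0, -0.59], [-0.0, 0.01, 0.0])
7 x ([-0.0, -0.0, -0.59], [-0.0, -0.0, -0.0])
-> [ 0.4887 -0.0067  0.2   ] 20 -11.2 tcp [ 0.599 -0.029  0.292]
1 x ([0.64, -0.1, -0.1], [0.36, 0.0, 0.18])
1 x ([0.64, -0.1, -0.1], [0.36, 0.01, 0.18])
1 x ([0.64, -0.11, -0.09], [0.36, 0.01, 0.18])
1 x ([0.63, -0.12, -0.09], [0.36, 0.02, 0.18])
1 x ([0.63, -0.13, -0.08], [0.36, 0.02, 0.17])
1 x ([0.63, -0.13, -0.07], [0.36, 0.03, 0.17])
1 x ([0.63, -0.14, -0.07], [0.36, 0.03, 0.17])
1 x ([0.62, -0.15, -0.06], [0.36, 0.04, 0.17])
1 x ([0.62, -0.16, -0.05], [0.36, 0.04, 0.17])
1 x ([0.61, -0.16, -0.05], [0.36, 0.05, 0.17])
1 x ([0.61, -0.17, -0.04], [0.36, 0.05, 0.17])
1 x ([0.61, -0.17, -0.03], [0.36, 0.06, 0.17])
-> [ 0.4887 -0.0067  0.1   ] 20 -11.2 tcp [ 0.599 -0.029  0.192]
4 x ([-0.0, 0.21, 0.59], [0.0, 0.0, 0.0])
```

Emit:
step_arm:
  steps:
    - {"xyz": [0,0,-0.3],"turn": [0,0,0],"gripper": -1}
    - {"xyz": [0,0,-0.6],"turn": [0,0,0],"gripper": -1}
    - {"xyz": [0,0,-0.63],"turn": [0,0,0],"gripper": -1}
    - {"xyz": [0,0,-0.63],"turn": [0,0,0],"gripper": -1}
    - {"xyz": [0,0,-0.63],"turn": [0,0,0],"gripper": -1}
    - {"xyz": [0,0,-0.63],"turn": [0,0,0],"gripper": -1}
    - {"xyz": [0,0,-0.63],"turn": [0,0,0],"gripper": -1}
    - {"xyz": [0,0,-0.63],"turn": [0,0,0],"gripper": -1}
  squeeze: 120

```text
time_s: 13.05
position: [0.5694, 0.2765, 0.2476]
tool_rot: [[-0.026, -1.0, -0.0], [-1.0, 0.026, -0.0], [0.0, 0.0, -1.0]]
ft_force: [0.2, -0.0, -1.6]
grip_width: 0.0181
```

Emit:
step_arm:
  steps:
    - {"xyz": [0.64,-0.1,-0.1],"turn": [0.36,0,0.18],"gripper": -1}
    - {"xyz": [0.64,-0.1,-0.1],"turn": [0.36,0.01,0.18],"gripper": -1}
    - {"xyz": [0.64,-0.11,-0.09],"turn": [0.36,0.01,0.18],"gripper": -1}
    - {"xyz": [0.63,-0.12,-0.09],"turn": [0.36,0.02,0.18],"gripper": -1}
    - {"xyz": [0.63,-0.13,-0.08],"turn": [0.36,0.02,0.17],"gripper": -1}
    - {"xyz": [0.63,-0.13,-0.07],"turn": [0.36,0.03,0.17],"gripper": -1}
    - {"xyz": [0.63,-0.14,-0.07],"turn": [0.36,0.03,0.17],"gripper": -1}
    - {"xyz": [0.62,-0.15,-0.06],"turn": [0.36,0.04,0.17],"gripper": -1}
    - {"xyz": [0.62,-0.16,-0.05],"turn": [0.36,0.04,0.17],"gripper": -1}
    - {"xyz": [0.61,-0.16,-0.05],"turn": [0.36,0.05,0.17],"gripper": -1}
    - {"xyz": [0.61,-0.17,-0.04],"turn": [0.36,0.05,0.17],"gripper": -1}
    - {"xyz": [0.61,-0.17,-0.03],"turn": [0.36,0.06,0.17],"gripper": -1}
    - {"xyz": [0,0,0],"turn": [0,0,0],"gripper": -1}
    - {"xyz": [0,0,0],"turn": [0,0,0],"gripper": -1}

```text
time_s: 14.22
position: [0.598, -0.0294, 0.2905]
tool_rot: [[-0.197, -0.923, 0.331], [-0.98, 0.185, -0.066], [-0.0, -0.338, -0.941]]
ft_force: [-0.2, -0.2, -1.6]
grip_width: 0.0179
```

Run:
```python
from plan import *
s=env.observe(); print(s['time_s'],s['ft_force'],s['grip_width'],lipof(np.array(s['position']),s['tool_rot']))
l=lipof(np.array(s['position']),s['tool_rot'])
snap('side','side3.png',3.0,(170,90,350,270)); 
p,R=np.array(s['position']),np.array(s['tool_rot'])
S=lambda x,y,z: p+R@np.array([-y,-(x)-.015,.0023-z])  # scoop handle coords
for n,q in (('lipL',(-.1525,.047,-.036)),('lipR',(-.1525,-.047,-.036)),('backL',(-.0525,.047,.010)),('end',(.0525,0,0))): print(n,((proj('side',S(*q))-[170,90])*3).round())
```

```text
14.2167 [-0.17684073 -0.15126736 -1.5612418 ] 0.01789846349476461 (array([ 0.48713531, -0.00711648,  0.19856523]), np.float64(19.74741068789985), np.float64(-11.352316125903164))
lipL [322. 212.]
lipR [347. 168.]
backL [236. 116.]
end [144.  53.]
```

View pics/side3.png

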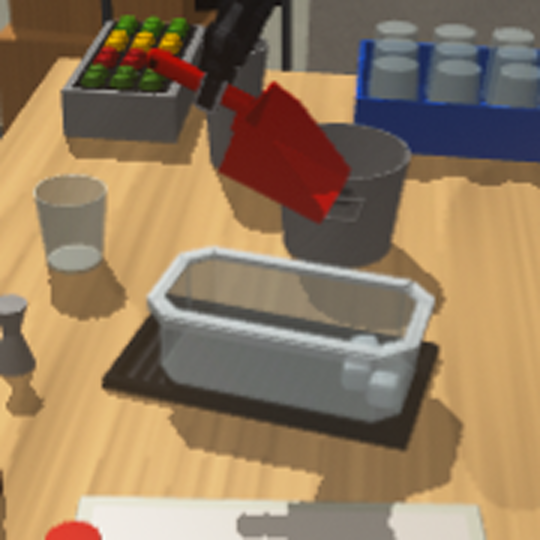

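The scoop is held as modelled: the predicted lip corners (322,212) and (347,168) and handle end (144,53) all match the picture. The cubes are still at the near end. I'll lower the lip into the tub behind the ice.

Run:
```python
from plan import *
e=tubw(-.035)
run([([e[0],e[1],.012],20,PSI,10)])
```

```text
start lip [ 0.4872 -0.0064  0.1985] 19.74 -11.28
-> [ 0.4887 -0.0067  0.012 ] 20 -11.2 tcp [ 0.599 -0.029  0.104]
1 x ([-0.0, 0.15, 0.44], [0.01, 0.01, -0.0])
2 x ([-0.0, 0.15, 0.44], [0.01, -0.0, -0.0])
7 x ([-0.0, 0.16, 0.44], [0.01, -0.0, -0.0])
```

Emit:
step_arm:
  steps:
    - {"xyz": [0,0.15,0.44],"turn": [0,0,0],"gripper": -1}
    - {"xyz": [0,0.15,0.44],"turn": [0.01,0,0],"gripper": -1}
    - {"xyz": [0,0.15,0.44],"turn": [0.01,0,0],"gripper": -1}
    - {"xyz": [0,0.16,0.44],"turn": [0.01,0,0],"gripper": -1}
    - {"xyz": [0,0.16,0.44],"turn": [0.01,0,0],"gripper": -1}
    - {"xyz": [0,0.16,0.44],"turn": [0.01,0,0],"gripper": -1}
    - {"xyz": [0,0.16,0.44],"turn": [0,0,0],"gripper": -1}
    - {"xyz": [0,0.16,0.44],"turn": [0,0,0],"gripper": -1}
    - {"xyz": [0,0.16,0.44],"turn": [0,0,0],"gripper": -1}
    - {"xyz": [0,0.16,0.44],"turn": [0,0,0],"gripper": -1}
    - {"xyz": [0,0,0],"turn": [0,0,0],"gripper": -1}
    - {"xyz": [0,0,0],"turn": [0,0,0],"gripper": -1}

```text
time_s: 15.27
position: [0.5992, -0.0277, 0.1034]
tool_rot: [[-0.194, -0.922, 0.334], [-0.981, 0.182, -0.066], [-0.0, -0.341, -0.94]]
ft_force: [-0.1, -0.9, -1.4]
grip_width: 0.0178
```

Emit:
step_arm:
  steps:
    - {"xyz": [0,0.017,0.047],"turn": [0,0,0],"gripper": -1}
    - {"xyz": [0,0.017,0.047],"turn": [0,0,0],"gripper": -1}
    - {"xyz": [0,0,0],"turn": [0,0,0],"gripper": -1}

```text
time_s: 15.52
position: [0.5998, -0.0287, 0.1007]
tool_rot: [[-0.195, -0.921, 0.338], [-0.981, 0.183, -0.067], [-0.0, -0.344, -0.939]]
ft_force: [0.4, 0.6, 0.2]
grip_width: 0.0179
```

Run:
```python
from plan import *
s=env.observe(); l=lipof(np.array(s['position']),s['tool_rot']); print(s['ft_force'],l)
W=lambda x,z: [*tubw(x),z]
run([(W(-.035,.008),20,PSI,2),(W(-.082,.008),17,PSI,8),(W(-.105,.008),4,PSI,10)],start=l)
```

```text
[0.40844709 0.5987229  0.1920396 ] (array([ 0.48952104, -0.00673528,  0.00803255]), np.float64(20.1366007953043), np.float64(-11.231063335887365))
start lip [ 0.4895 -0.0067  0.008 ] 20.14 -11.23
-> [ 0.4887 -0.0067  0.008 ] 20 -11.2 tcp [ 0.599 -0.029  0.1  ]
2 x ([0.0, 0.01, 0.0], [-0.01, -0.0, -0.0])
-> [0.4426 0.0024 0.008 ] 17 -11.2 tcp [ 0.558 -0.02   0.094]
3 x ([0.0, 0.13, -0.03], [-0.08, 0.0, -0.0])
5 x ([-0.0, 0.13, -0.02], [-0.08, 0.0, -0.0])
-> [0.42   0.0069 0.008 ] 4 -11.2 tcp [ 0.551 -0.019  0.066]
3 x ([-0.0, 0.03, 0.06], [-0.28, -0.0, 0.0])
7 x ([-0.0, 0.03, 0.07], [-0.28, -0.0, -0.0])
```

```bash
sed -i 's/d.round(2)/d.round(3)/; s/t.round(2)/t.round(3)/' plan.py
python3 - <<'E'
from plan import *
s=env.observe(); l=lipof(np.array(s['position']),s['tool_rot'])
W=lambda x,z: [*tubw(x),z]
run([(W(-.082,.008),17,PSI,8),(W(-.105,.008),4,PSI,10)],start=l)
E
```

```text
start lip [ 0.4895 -0.0067  0.008 ] 20.14 -11.23
-> [0.4426 0.0024 0.008 ] 17 -11.2 tcp [ 0.558 -0.02   0.094]
1 x ([0.0, 0.132, -0.028], [-0.086, -0.0, -0.001])
1 x ([0.0, 0.133, -0.027], [-0.086, -0.0, -0.001])
1 x ([0.0, 0.133, -0.026], [-0.086, -0.0, -0.001])
1 x ([0.0, 0.133, -0.025], [-0.086, -0.0, -0.001])
1 x ([0.0, 0.134, -0.024], [-0.086, -0.0, -0.001])
1 x ([0.0, 0.134, -0.023], [-0.086, -0.0, -0.001])
1 x ([0.0, 0.134, -0.022], [-0.086, -0.0, -0.001])
1 x ([0.0, 0.135, -0.021], [-0.086, -0.0, -0.001])
-> [0.42   0.0069 0.008 ] 4 -11.2 tcp [ 0.551 -0.019  0.066]
1 x ([-0.0, 0.028, 0.061], [-0.284, -0.0, 0.0])
1 x ([0.0, 0.029, 0.063], [-0.284, 0.0, -0.0])
1 x ([0.0, 0.029, 0.064], [-0.284, 0.0, 0.0])
1 x ([-0.0, 0.029, 0.065], [-0.284, -0.0, -0.0])
1 x ([-0.0, 0.03, 0.067], [-0.284, 0.0, 0.0])
1 x ([0.0, 0.03, 0.068], [-0.284, 0.0, 0.0])
1 x ([-0.0, 0.03, 0.069], [-0.284, 0.0, -0.0])
1 x ([0.0, 0.03, 0.07], [-0.284, -0.0, 0.0])
1 x ([0.0, 0.031, 0.072], [-0.284, 0.0, 0.0])
1 x ([-0.0, 0.031, 0.073], [-0.284, -0.0, 0.0])
```

Emit:
step_arm:
  steps:
    - {"xyz": [0,0.132,-0.028],"turn": [-0.086,0,0],"gripper": -1}
    - {"xyz": [0,0.133,-0.027],"turn": [-0.086,0,0],"gripper": -1}
    - {"xyz": [0,0.133,-0.026],"turn": [-0.086,0,0],"gripper": -1}
    - {"xyz": [0,0.133,-0.025],"turn": [-0.086,0,0],"gripper": -1}
    - {"xyz": [0,0.134,-0.024],"turn": [-0.086,0,0],"gripper": -1}
    - {"xyz": [0,0.134,-0.023],"turn": [-0.086,0,0],"gripper": -1}
    - {"xyz": [0,0.134,-0.022],"turn": [-0.086,0,0],"gripper": -1}
    - {"xyz": [0,0.135,-0.021],"turn": [-0.086,0,0],"gripper": -1}

```text
time_s: 16.18
position: [0.5568, -0.0204, 0.0937]
tool_rot: [[-0.195, -0.939, 0.285], [-0.981, 0.187, -0.056], [-0.0, -0.29, -0.957]]
ft_force: [1.9, 0.0, 3.1]
grip_width: 0.0181
```

Emit:
step_arm:
  steps:
    - {"xyz": [0,0.028,0.061],"turn": [-0.284,0,0],"gripper": -1}
    - {"xyz": [0,0.029,0.063],"turn": [-0.284,0,0],"gripper": -1}
    - {"xyz": [0,0.029,0.064],"turn": [-0.284,0,0],"gripper": -1}
    - {"xyz": [0,0.029,0.065],"turn": [-0.284,0,0],"gripper": -1}
    - {"xyz": [0,0.03,0.067],"turn": [-0.284,0,0],"gripper": -1}
    - {"xyz": [0,0.03,0.068],"turn": [-0.284,0,0],"gripper": -1}
    - {"xyz": [0,0.03,0.069],"turn": [-0.284,0,0],"gripper": -1}
    - {"xyz": [0,0.03,0.07],"turn": [-0.284,0,0],"gripper": -1}
    - {"xyz": [0,0.031,0.072],"turn": [-0.284,0,0],"gripper": -1}
    - {"xyz": [0,0.031,0.073],"turn": [-0.284,0,0],"gripper": -1}

```text
time_s: 17.02
position: [0.5509, -0.0193, 0.0648]
tool_rot: [[-0.195, -0.979, 0.065], [-0.981, 0.195, -0.013], [-0.0, -0.066, -0.998]]
ft_force: [3.9, -1.4, 2.4]
grip_width: 0.0177
```

Run:
```python
from plan import *
snap('top','t4.png',4,(225,130,315,280)); snap('side','s4.png',4,(195,150,335,250))
a=cv2.resize(cv2.imread('pics/t4.png'),(330,550)); b=cv2.resize(cv2.imread('pics/s4.png'),(470,336)); c=np.zeros((550,800,3),np.uint8); c[:,:330]=a; c[:336,330:]=b
cv2.imwrite('pics/both4.png',c)
s=env.observe(); l=lipof(np.array(s['position']),s['tool_rot']); print(s['time_s'],s['ft_force'],s['wrist_torque'],l)
d=l[0][:2]-C; t=np.radians(PSI); print('tub x,y',d@[np.cos(t),np.sin(t)],d@[-np.sin(t),np.cos(t)])
```

```text
17.1167 [ 4.05678465 -0.95594112  1.91721628] [-0.16866049 -0.24409592  0.00678833] (array([0.41932421, 0.0069144 , 0.00725629]), np.float64(3.759498464524561), np.float64(-11.245470615981146))
tub x,y -0.10566647827424529 -0.00011178960961468173
```

View pics/both4.png

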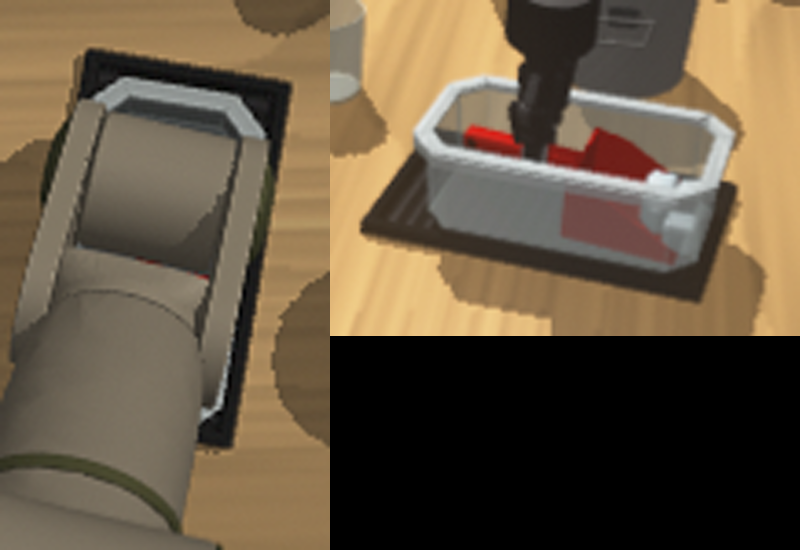

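The side panel shows the cubes wedged over the lip against the near wall (about (660,195) and (680,232)), with the lip at (675,260). I'll roll the lip up along the wall so they slide in.

Run:
```python
from plan import *
s=env.observe(); l=lipof(np.array(s['position']),s['tool_rot'])
W=lambda x,z: [*tubw(x),z]
run([(W(-.106,.016),-10,PSI,8),(W(-.106,.055),-20,PSI,7),(W(-.103,.14),-22,PSI,5)],start=l)
```

```text
start lip [0.4193 0.0069 0.0073] 3.76 -11.25
-> [0.419  0.0071 0.016 ] -10 -11.2 tcp [ 0.56  -0.021  0.04 ]
2 x ([-0.001, -0.035, 0.076], [-0.375, -0.0, -0.001])
1 x ([-0.001, -0.034, 0.076], [-0.375, 0.0, -0.001])
1 x ([-0.001, -0.033, 0.076], [-0.375, 0.0, -0.001])
1 x ([-0.001, -0.032, 0.076], [-0.375, 0.0, -0.001])
2 x ([-0.001, -0.031, 0.077], [-0.375, 0.0, -0.001])
1 x ([-0.001, -0.03, 0.077], [-0.375, 0.0, -0.001])
-> [0.419  0.0071 0.055 ] -20 -11.2 tcp [ 0.562 -0.021  0.053]
1 x ([0.0, -0.005, -0.051], [-0.312, -0.0, 0.0])
1 x ([0.0, -0.001, -0.05], [-0.312, 0.0, -0.0])
1 x ([0.0, 0.002, -0.05], [-0.312, -0.0, 0.0])
1 x ([-0.0, 0.005, -0.049], [-0.312, -0.0, 0.0])
1 x ([0.0, 0.009, -0.048], [-0.312, 0.0, -0.0])
1 x ([-0.0, 0.012, -0.047], [-0.312, 0.0, -0.0])
1 x ([-0.0, 0.015, -0.046], [-0.312, 0.0, -0.0])
-> [0.422  0.0065 0.14  ] -22 -11.2 tcp [ 0.565 -0.022  0.133]
1 x ([-0.0, 0.123, -0.38], [-0.087, -0.0, -0.0])
1 x ([0.0, 0.126, -0.38], [-0.087, -0.0, 0.0])
1 x ([0.0, 0.129, -0.379], [-0.087, -0.0, 0.0])
1 x ([0.0, 0.131, -0.378], [-0.087, 0.0, -0.0])
1 x ([-0.0, 0.134, -0.377], [-0.087, -0.0, -0.0])
```

Emit:
step_arm:
  steps:
    - {"xyz": [0,-0.035,0.076],"turn": [-0.375,0,0],"gripper": -1}
    - {"xyz": [0,-0.035,0.076],"turn": [-0.375,0,0],"gripper": -1}
    - {"xyz": [0,-0.034,0.076],"turn": [-0.375,0,0],"gripper": -1}
    - {"xyz": [0,-0.033,0.076],"turn": [-0.375,0,0],"gripper": -1}
    - {"xyz": [0,-0.032,0.076],"turn": [-0.375,0,0],"gripper": -1}
    - {"xyz": [0,-0.031,0.077],"turn": [-0.375,0,0],"gripper": -1}
    - {"xyz": [0,-0.031,0.077],"turn": [-0.375,0,0],"gripper": -1}
    - {"xyz": [0,-0.03,0.077],"turn": [-0.375,0,0],"gripper": -1}
    - {"xyz": [0,-0.005,-0.051],"turn": [-0.312,0,0],"gripper": -1}
    - {"xyz": [0,-0.001,-0.05],"turn": [-0.312,0,0],"gripper": -1}
    - {"xyz": [0,0.002,-0.05],"turn": [-0.312,0,0],"gripper": -1}
    - {"xyz": [0,0.005,-0.049],"turn": [-0.312,0,0],"gripper": -1}
    - {"xyz": [0,0.009,-0.048],"turn": [-0.312,0,0],"gripper": -1}
    - {"xyz": [0,0.012,-0.047],"turn": [-0.312,0,0],"gripper": -1}
    - {"xyz": [0,0.015,-0.046],"turn": [-0.312,0,0],"gripper": -1}

```text
time_s: 18.37
position: [0.5608, -0.021, 0.0534]
tool_rot: [[-0.195, -0.921, -0.338], [-0.981, 0.183, 0.067], [-0.0, 0.344, -0.939]]
ft_force: [-0.4, -0.2, -2.8]
grip_width: 0.0175
```

Run:
```python
from plan import *
snap('wrist','w5.png',0.8); snap('side','s5.png',4,(195,130,335,250))
a=cv2.resize(cv2.imread('pics/w5.png'),(400,300)); b=cv2.resize(cv2.imread('pics/s5.png'),(400,343)); c=np.zeros((343,800,3),np.uint8); c[:300,:400]=a; c[:,400:]=b
cv2.imwrite('pics/both5.png',c)
s=env.observe(); l=lipof(np.array(s['position']),s['tool_rot']); print(s['time_s'],s['ft_force'],l)
```

```text
18.4667 [ 0.24344075 -0.11457836 -2.62745499] (array([0.41846413, 0.00722016, 0.05499858]), np.float64(-20.034580540885784), np.float64(-11.225718287196136))
```

View pics/both5.png

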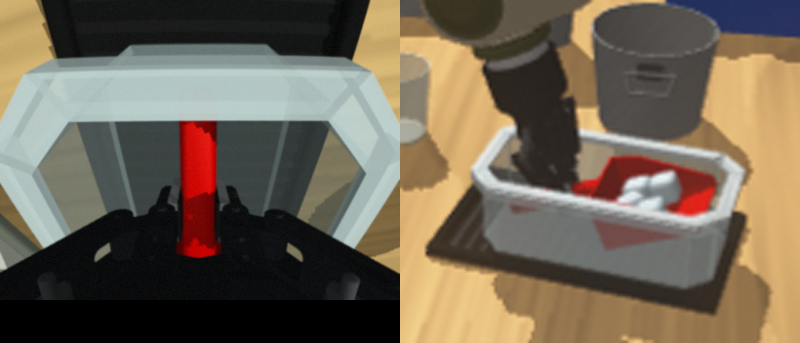

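The side panel shows the ice cluster lying in the raised bowl around (650,190), and the force change fits about four cubes. I'll lift and carry it to the bucket.

Run:
```python
from plan import *
print('shaker',at_z('top',448,147,.165),'glass',at_z('top',331,106,.09))
s=env.observe(); l=lipof(np.array(s['position']),s['tool_rot'])
W=lambda x,z: [*tubw(x),z]
B=[.498,-.292]
run([(W(-.100,.21),-20,PSI,8),([*B,.21],-20,PSI,16),([*B,.155],0,PSI,8),([*B,.115],30,PSI,7),([*B,.105],50,PSI,5)],start=l)
```

```text
shaker [ 0.63845216 -0.49924025  0.165     ] glass [ 0.7813126  -0.20463327  0.09      ]
start lip [0.4185 0.0072 0.055 ] -20.03 -11.23
-> [0.4249 0.0059 0.21  ] -20 -11.2 tcp [ 0.568 -0.022  0.208]
8 x ([-0.0, 0.147, -0.462], [0.001, 0.0, -0.001])
-> [ 0.498 -0.292  0.21 ] -20 -11.2 tcp [ 0.641 -0.32   0.208]
16 x ([0.434, -0.19, -0.069], [0.0, 0.0, 0.0])
-> [ 0.498 -0.292  0.155] 0 -11.2 tcp [ 0.633 -0.319  0.203]
1 x ([-0.0, -0.003, 0.013], [0.545, -0.0, -0.0])
1 x ([-0.0, 0.004, 0.015], [0.545, 0.0, -0.0])
1 x ([0.0, 0.011, 0.017], [0.545, -0.0, 0.0])
1 x ([-0.0, 0.019, 0.019], [0.545, 0.0, -0.0])
1 x ([-0.0, 0.026, 0.02], [0.545, -0.0, 0.0])
1 x ([-0.0, 0.034, 0.022], [0.545, -0.0, 0.0])
1 x ([-0.0, 0.041, 0.022], [0.545, -0.0, 0.0])
1 x ([0.0, 0.048, 0.023], [0.545, 0.0, -0.0])
-> [ 0.498 -0.292  0.115] 30 -11.2 tcp [ 0.591 -0.31   0.226]
1 x ([-0.0, 0.1, -0.111], [0.935, 0.0, -0.0])
1 x ([0.0, 0.111, -0.111], [0.935, 0.0, 0.0])
1 x ([-0.0, 0.121, -0.112], [0.935, -0.0, -0.0])
1 x ([0.0, 0.132, -0.114], [0.935, 0.0, 0.0])
1 x ([0.0, 0.142, -0.117], [0.935, -0.0, -0.0])
1 x ([0.0, 0.152, -0.121], [0.935, -0.0, 0.0])
1 x ([-0.0, 0.162, -0.125], [0.935, 0.0, -0.0])
-> [ 0.498 -0.292  0.105] 50 -11.2 tcp [ 0.548 -0.302  0.241]
1 x ([-0.0, 0.118, -0.194], [0.873, -0.0, 0.0])
1 x ([-0.0, 0.121, -0.195], [0.873, 0.0, -0.0])
1 x ([0.0, 0.123, -0.197], [0.873, 0.0, -0.0])
1 x ([-0.0, 0.126, -0.2], [0.873, -0.0, -0.0])
1 x ([-0.0, 0.129, -0.202], [0.873, 0.0, 0.0])
```

Emit:
step_arm:
  steps:
    - {"xyz": [0,0.147,-0.462],"turn": [0,0,0],"gripper": -1}
    - {"xyz": [0,0.147,-0.462],"turn": [0,0,0],"gripper": -1}
    - {"xyz": [0,0.147,-0.462],"turn": [0,0,0],"gripper": -1}
    - {"xyz": [0,0.147,-0.462],"turn": [0,0,0],"gripper": -1}
    - {"xyz": [0,0.147,-0.462],"turn": [0,0,0],"gripper": -1}
    - {"xyz": [0,0.147,-0.462],"turn": [0,0,0],"gripper": -1}
    - {"xyz": [0,0.147,-0.462],"turn": [0,0,0],"gripper": -1}
    - {"xyz": [0,0.147,-0.462],"turn": [0,0,0],"gripper": -1}
    - {"xyz": [0,0,0],"turn": [0,0,0],"gripper": -1}

```text
time_s: 19.22
position: [0.5684, -0.0225, 0.2119]
tool_rot: [[-0.195, -0.924, -0.329], [-0.981, 0.183, 0.065], [-0.0, 0.335, -0.942]]
ft_force: [0.5, 0.6, -2.4]
grip_width: 0.0175
```

Emit:
step_arm:
  steps:
    - {"xyz": [0.434,-0.19,-0.069],"turn": [0,0,0],"gripper": -1}
    - {"xyz": [0.434,-0.19,-0.069],"turn": [0,0,0],"gripper": -1}
    - {"xyz": [0.434,-0.19,-0.069],"turn": [0,0,0],"gripper": -1}
    - {"xyz": [0.434,-0.19,-0.069],"turn": [0,0,0],"gripper": -1}
    - {"xyz": [0.434,-0.19,-0.069],"turn": [0,0,0],"gripper": -1}
    - {"xyz": [0.434,-0.19,-0.069],"turn": [0,0,0],"gripper": -1}
    - {"xyz": [0.434,-0.19,-0.069],"turn": [0,0,0],"gripper": -1}
    - {"xyz": [0.434,-0.19,-0.069],"turn": [0,0,0],"gripper": -1}
    - {"xyz": [0.434,-0.19,-0.069],"turn": [0,0,0],"gripper": -1}
    - {"xyz": [0.434,-0.19,-0.069],"turn": [0,0,0],"gripper": -1}
    - {"xyz": [0.434,-0.19,-0.069],"turn": [0,0,0],"gripper": -1}
    - {"xyz": [0.434,-0.19,-0.069],"turn": [0,0,0],"gripper": -1}
    - {"xyz": [0.434,-0.19,-0.069],"turn": [0,0,0],"gripper": -1}
    - {"xyz": [0.434,-0.19,-0.069],"turn": [0,0,0],"gripper": -1}
    - {"xyz": [0.434,-0.19,-0.069],"turn": [0,0,0],"gripper": -1}
    - {"xyz": [0.434,-0.19,-0.069],"turn": [0,0,0],"gripper": -1}
    - {"xyz": [0,0,0],"turn": [0,0,0],"gripper": -1}
    - {"xyz": [0,0,0],"turn": [0,0,0],"gripper": -1}

```text
time_s: 20.72
position: [0.6402, -0.3208, 0.2063]
tool_rot: [[-0.196, -0.921, -0.336], [-0.981, 0.183, 0.069], [-0.002, 0.343, -0.939]]
ft_force: [-1.2, -0.3, -2.6]
grip_width: 0.0175
```

Run:
```python
from plan import *
snap('top','t6.png',3,(200,110,420,270)); snap('side','s6.png',3,(180,90,340,250))
a=cv2.resize(cv2.imread('pics/t6.png'),(450,327)); b=cv2.resize(cv2.imread('pics/s6.png'),(350,350)); c=np.zeros((350,800,3),np.uint8); c[:327,:450]=a; c[:,450:]=b
cv2.imwrite('pics/both6.png',c)
s=env.observe(); l=lipof(np.array(s['position']),s['tool_rot']); print(s['time_s'],s['ft_force'],l)
```

```text
20.8167 [-0.46920051  0.07840906 -1.60299461] (array([ 0.49752918, -0.2911718 ,  0.20950376]), np.float64(-20.004759939473125), np.float64(-11.177276654902528))
```

View pics/both6.png

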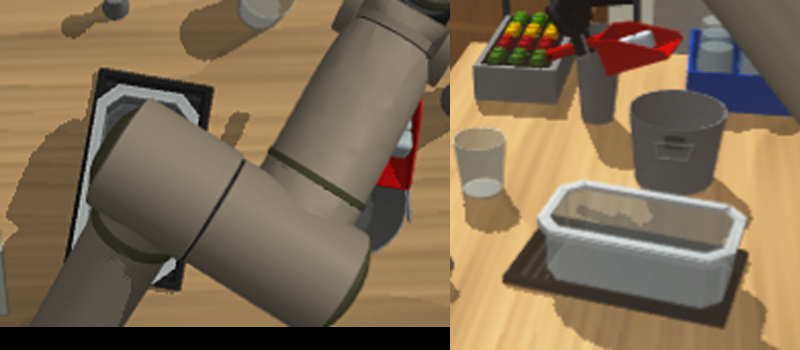

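The tub is empty in the side panel, so all four cubes are in the scoop (around (635,40)), held above the bucket. Pouring now.

Emit:
step_arm:
  steps:
    - {"xyz": [0,-0.003,0.013],"turn": [0.545,0,0],"gripper": -1}
    - {"xyz": [0,0.004,0.015],"turn": [0.545,0,0],"gripper": -1}
    - {"xyz": [0,0.011,0.017],"turn": [0.545,0,0],"gripper": -1}
    - {"xyz": [0,0.019,0.019],"turn": [0.545,0,0],"gripper": -1}
    - {"xyz": [0,0.026,0.02],"turn": [0.545,0,0],"gripper": -1}
    - {"xyz": [0,0.034,0.022],"turn": [0.545,0,0],"gripper": -1}
    - {"xyz": [0,0.041,0.022],"turn": [0.545,0,0],"gripper": -1}
    - {"xyz": [0,0.048,0.023],"turn": [0.545,0,0],"gripper": -1}
    - {"xyz": [0,0.1,-0.111],"turn": [0.935,0,0],"gripper": -1}
    - {"xyz": [0,0.111,-0.111],"turn": [0.935,0,0],"gripper": -1}
    - {"xyz": [0,0.121,-0.112],"turn": [0.935,0,0],"gripper": -1}
    - {"xyz": [0,0.132,-0.114],"turn": [0.935,0,0],"gripper": -1}
    - {"xyz": [0,0.142,-0.117],"turn": [0.935,0,0],"gripper": -1}
    - {"xyz": [0,0.152,-0.121],"turn": [0.935,0,0],"gripper": -1}
    - {"xyz": [0,0.162,-0.125],"turn": [0.935,0,0],"gripper": -1}

```text
time_s: 22.07
position: [0.59, -0.3087, 0.2267]
tool_rot: [[-0.195, -0.847, 0.494], [-0.981, 0.168, -0.098], [0.0, -0.504, -0.864]]
ft_force: [1.2, 0.7, -1.9]
grip_width: 0.0181
```

Emit:
step_arm:
  steps:
    - {"xyz": [0,0.118,-0.194],"turn": [0.873,0,0],"gripper": -1}
    - {"xyz": [0,0.121,-0.195],"turn": [0.873,0,0],"gripper": -1}
    - {"xyz": [0,0.123,-0.197],"turn": [0.873,0,0],"gripper": -1}
    - {"xyz": [0,0.126,-0.2],"turn": [0.873,0,0],"gripper": -1}
    - {"xyz": [0,0.129,-0.202],"turn": [0.873,0,0],"gripper": -1}
    - {"xyz": [0,0,0],"turn": [0,0,0],"gripper": -1}
    - {"xyz": [0,0,0],"turn": [0,0,0],"gripper": -1}
    - {"xyz": [0,0,0],"turn": [0,0,0],"gripper": -1}
    - {"xyz": [0,0,0],"turn": [0,0,0],"gripper": -1}
    - {"xyz": [0,0,0],"turn": [0,0,0],"gripper": -1}
    - {"xyz": [0,0,0],"turn": [0,0,0],"gripper": -1}

```text
time_s: 22.98
position: [0.5484, -0.3017, 0.242]
tool_rot: [[-0.194, -0.63, 0.752], [-0.981, 0.125, -0.149], [0.0, -0.767, -0.642]]
ft_force: [-0.2, 0.5, -1.8]
grip_width: 0.0181
```

Run:
```python
from plan import *
s=env.observe(); l=lipof(np.array(s['position']),s['tool_rot']); print(s['time_s'],s['ft_force'],l,s['q'])
B=[.498,-.292]; H=[.4328,.2802]
run([([*B,.20],50,PSI,5),([*B,.25],0,PSI,12),([*H,.25],0,-1.5,20)],start=l)
```

```text
22.9833 [-0.15793563  0.4914976  -1.75236064] (array([ 0.49820216, -0.29176087,  0.10559847]), np.float64(50.071830170446745), np.float64(-11.193845768380578)) [-50.76599367  18.25456624  97.46976497  56.63558976  35.78835839
  11.12724009]
start lip [ 0.4982 -0.2918  0.1056] 50.07 -11.19
-> [ 0.498 -0.292  0.2  ] 50 -11.2 tcp [ 0.548 -0.302  0.336]
4 x ([0.001, -0.362, -0.303], [-0.003, 0.0, 0.0])
1 x ([0.001, -0.361, -0.303], [-0.003, 0.0, 0.0])
-> [ 0.498 -0.292  0.25 ] 0 -11.2 tcp [ 0.633 -0.319  0.298]
1 x ([0.0, -0.158, 0.186], [-0.909, 0.0, 0.0])
1 x ([-0.0, -0.153, 0.18], [-0.909, -0.0, 0.0])
1 x ([-0.0, -0.148, 0.175], [-0.909, -0.0, -0.0])
1 x ([0.0, -0.142, 0.17], [-0.909, 0.0, 0.0])
1 x ([0.0, -0.136, 0.166], [-0.909, -0.0, -0.0])
1 x ([0.0, -0.129, 0.162], [-0.909, -0.0, 0.0])
1 x ([-0.0, -0.123, 0.159], [-0.909, 0.0, 0.0])
1 x ([0.0, -0.116, 0.156], [-0.909, -0.0, 0.0])
1 x ([-0.0, -0.109, 0.153], [-0.909, -0.0, -0.0])
1 x ([-0.0, -0.101, 0.151], [-0.909, 0.0, -0.0])
1 x ([-0.0, -0.094, 0.15], [-0.909, -0.0, -0.0])
1 x ([0.0, -0.086, 0.149], [-0.909, -0.0, 0.0])
-> [0.4
[... 283 characters left out ...]

1 x ([-0.724, 0.19, 0.0], [0.0, 0.0, -0.106])
1 x ([-0.725, 0.184, 0.0], [0.0, 0.0, -0.106])
1 x ([-0.727, 0.178, 0.0], [0.0, 0.0, -0.106])
1 x ([-0.728, 0.172, 0.0], [0.0, 0.0, -0.106])
1 x ([-0.73, 0.166, 0.0], [0.0, 0.0, -0.106])
1 x ([-0.731, 0.16, 0.0], [0.0, 0.0, -0.106])
1 x ([-0.732, 0.154, 0.0], [0.0, 0.0, -0.106])
1 x ([-0.734, 0.148, 0.0], [0.0, 0.0, -0.106])
1 x ([-0.735, 0.142, 0.0], [0.0, 0.0, -0.106])
1 x ([-0.736, 0.136, 0.0], [0.0, 0.0, -0.106])
1 x ([-0.737, 0.13, 0.0], [0.0, 0.0, -0.106])
1 x ([-0.738, 0.124, 0.0], [0.0, 0.0, -0.106])
1 x ([-0.739, 0.118, 0.0], [0.0, 0.0, -0.106])
1 x ([-0.74, 0.112, 0.0], [0.0, 0.0, -0.106])
1 x ([-0.741, 0.106, 0.0], [0.0, 0.0, -0.106])
```

Emit:
step_arm:
  steps:
    - {"xyz": [0,-0.362,-0.303],"turn": [0,0,0],"gripper": -1}
    - {"xyz": [0,-0.362,-0.303],"turn": [0,0,0],"gripper": -1}
    - {"xyz": [0,-0.362,-0.303],"turn": [0,0,0],"gripper": -1}
    - {"xyz": [0,-0.362,-0.303],"turn": [0,0,0],"gripper": -1}
    - {"xyz": [0,-0.362,-0.303],"turn": [0,0,0],"gripper": -1}
    - {"xyz": [0,-0.158,0.186],"turn": [-0.909,0,0],"gripper": -1}
    - {"xyz": [0,-0.153,0.18],"turn": [-0.909,0,0],"gripper": -1}
    - {"xyz": [0,-0.148,0.175],"turn": [-0.909,0,0],"gripper": -1}
    - {"xyz": [0,-0.142,0.17],"turn": [-0.909,0,0],"gripper": -1}
    - {"xyz": [0,-0.136,0.166],"turn": [-0.909,0,0],"gripper": -1}
    - {"xyz": [0,-0.129,0.162],"turn": [-0.909,0,0],"gripper": -1}
    - {"xyz": [0,-0.123,0.159],"turn": [-0.909,0,0],"gripper": -1}
    - {"xyz": [0,-0.116,0.156],"turn": [-0.909,0,0],"gripper": -1}
    - {"xyz": [0,-0.109,0.153],"turn": [-0.909,0,0],"gripper": -1}
    - {"xyz": [0,-0.101,0.151],"turn": [-0.909,0,0],"gripper": -1}
    - {"xyz": [0,-0.094,0.15],"turn": [-0.909,0,0],"gripper": -1}
    - {"xyz": [0,-0.086,0.149],"turn": [-0.909,0,0],"gripper": -1}

```text
time_s: 24.4
position: [0.633, -0.3186, 0.2983]
tool_rot: [[-0.196, -0.981, -0.002], [-0.981, 0.196, -0.001], [0.001, 0.002, -1.0]]
ft_force: [0.0, 0.0, -2.2]
grip_width: 0.0179
```

Emit:
step_arm:
  steps:
    - {"xyz": [-0.715,0.219,0],"turn": [0,0,-0.106],"gripper": -1}
    - {"xyz": [-0.717,0.213,0],"turn": [0,0,-0.106],"gripper": -1}
    - {"xyz": [-0.719,0.207,0],"turn": [0,0,-0.106],"gripper": -1}
    - {"xyz": [-0.72,0.202,0],"turn": [0,0,-0.106],"gripper": -1}
    - {"xyz": [-0.722,0.196,0],"turn": [0,0,-0.106],"gripper": -1}
    - {"xyz": [-0.724,0.19,0],"turn": [0,0,-0.106],"gripper": -1}
    - {"xyz": [-0.725,0.184,0],"turn": [0,0,-0.106],"gripper": -1}
    - {"xyz": [-0.727,0.178,0],"turn": [0,0,-0.106],"gripper": -1}
    - {"xyz": [-0.728,0.172,0],"turn": [0,0,-0.106],"gripper": -1}
    - {"xyz": [-0.73,0.166,0],"turn": [0,0,-0.106],"gripper": -1}
    - {"xyz": [-0.731,0.16,0],"turn": [0,0,-0.106],"gripper": -1}
    - {"xyz": [-0.732,0.154,0],"turn": [0,0,-0.106],"gripper": -1}
    - {"xyz": [-0.734,0.148,0],"turn": [0,0,-0.106],"gripper": -1}
    - {"xyz": [-0.735,0.142,0],"turn": [0,0,-0.106],"gripper": -1}
    - {"xyz": [-0.736,0.136,0],"turn": [0,0,-0.106],"gripper": -1}
    - {"xyz": [-0.737,0.13,0],"turn": [0,0,-0.106],"gripper": -1}
    - {"xyz": [-0.738,0.124,0],"turn": [0,0,-0.106],"gripper": -1}
    - {"xyz": [-0.739,0.118,0],"turn": [0,0,-0.106],"gripper": -1}
    - {"xyz": [-0.74,0.112,0],"turn": [0,0,-0.106],"gripper": -1}
    - {"xyz": [-0.741,0.106,0],"turn": [0,0,-0.106],"gripper": -1}

```text
time_s: 26.07
position: [0.5701, 0.2784, 0.2982]
tool_rot: [[-0.027, -1.0, 0.002], [-1.0, 0.027, -0.001], [0.001, -0.002, -1.0]]
ft_force: [0.6, 0.3, -1.4]
grip_width: 0.0177
```

Emit:
step_arm:
  steps:
    - {"xyz": [0,0,0],"turn": [0,0,0],"gripper": -1}
    - {"xyz": [0,0,0],"turn": [0,0,0],"gripper": -1}
    - {"xyz": [0,0,0],"turn": [0,0,0],"gripper": -1}

```text
time_s: 26.32
position: [0.5705, 0.2766, 0.2981]
tool_rot: [[-0.027, -1.0, 0.002], [-1.0, 0.027, -0.001], [0.001, -0.002, -1.0]]
ft_force: [1.1, 0.7, -1.9]
grip_width: 0.0186
```

Run:
```python
from plan import *
snap('top','t7.png',2.6,(110,90,415,290))
s=env.observe(); l=lipof(np.array(s['position']),s['tool_rot']); print(s['time_s'],s['ft_force'],l)
snap('side')
p,R=np.array(s['position']),np.array(s['tool_rot'])
# level check of held scoop: red pixels in side vs model points
H=[.4328,.2802]
run([([*H,.02],0,-1.5,12)],start=l)
```

```text
26.3667 [ 0.3322145  -0.55189587 -1.91200777] (array([0.43322298, 0.27991104, 0.24959681]), np.float64(0.09881580365589325), np.float64(-1.586301652736774))
start lip [0.4332 0.2799 0.2496] 0.1 -1.59
-> [0.4328 0.2802 0.02  ] 0 -1.5 tcp [0.57  0.277 0.068]
1 x ([-0.001, 0.002, 0.479], [-0.002, -0.0, -0.002])
11 x ([-0.001, 0.001, 0.479], [-0.002, -0.0, -0.002])
```

View pics/t7.png

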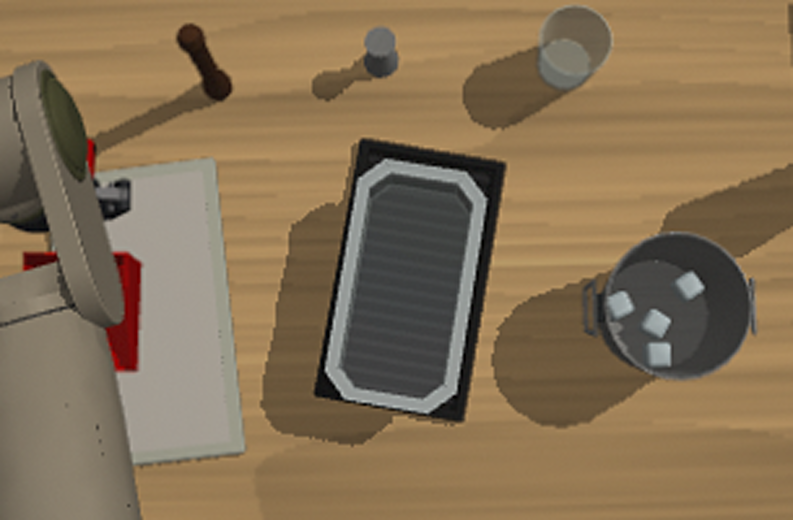

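All four cubes are in the bucket (at (690,285), (620,304), (656,322) and (659,354)). The tub is empty on its mat and the bystanders are in place. I'll lay the scoop back on the board.

Emit:
step_arm:
  steps:
    - {"xyz": [0,0,0.479],"turn": [0,0,0],"gripper": -1}
    - {"xyz": [0,0,0.479],"turn": [0,0,0],"gripper": -1}
    - {"xyz": [0,0,0.479],"turn": [0,0,0],"gripper": -1}
    - {"xyz": [0,0,0.479],"turn": [0,0,0],"gripper": -1}
    - {"xyz": [0,0,0.479],"turn": [0,0,0],"gripper": -1}
    - {"xyz": [0,0,0.479],"turn": [0,0,0],"gripper": -1}
    - {"xyz": [0,0,0.479],"turn": [0,0,0],"gripper": -1}
    - {"xyz": [0,0,0.479],"turn": [0,0,0],"gripper": -1}
    - {"xyz": [0,0,0.479],"turn": [0,0,0],"gripper": -1}
    - {"xyz": [0,0,0.479],"turn": [0,0,0],"gripper": -1}
    - {"xyz": [0,0,0.479],"turn": [0,0,0],"gripper": -1}
    - {"xyz": [0,0,0.479],"turn": [0,0,0],"gripper": -1}
    - {"xyz": [0,0,0.05],"turn": [0,0,0],"gripper": -1}
    - {"xyz": [0,0,0.05],"turn": [0,0,0],"gripper": -1}
    - {"xyz": [0,0,0.05],"turn": [0,0,0],"gripper": -1}
    - {"xyz": [0,0,0.04],"turn": [0,0,0],"gripper": -1}
    - {"xyz": [0,0,0],"turn": [0,0,0],"gripper": -1}
    - {"xyz": [0,0,0],"turn": [0,0,0],"gripper": -1}

```text
time_s: 27.92
position: [0.571, 0.2768, 0.0615]
tool_rot: [[-0.027, -1.0, 0.003], [-1.0, 0.027, 0.0], [-0.0, -0.003, -1.0]]
ft_force: [-0.6, -0.1, -1.7]
grip_width: 0.0177
```

Emit:
step_arm:
  steps:
    - {"xyz": [0,0,0.03],"turn": [0,0,0],"gripper": -1}
    - {"xyz": [0,0,0.015],"turn": [0,0,0],"gripper": -1}
    - {"xyz": [0,0,0],"turn": [0,0,0],"gripper": -1}

```text
time_s: 28.17
position: [0.5706, 0.2768, 0.0589]
tool_rot: [[-0.026, -1.0, 0.002], [-1.0, 0.026, -0.0], [0.0, -0.002, -1.0]]
ft_force: [0.8, -0.6, -2.2]
grip_width: 0.0178
```

Emit:
step_arm:
  steps:
    - {"xyz": [0,0,0.02],"turn": [0,0,0],"gripper": -1}
    - {"xyz": [0,0,0],"turn": [0,0,0],"gripper": -1}
    - {"xyz": [0,0,0],"turn": [0,0,0],"gripper": -1}

```text
time_s: 28.42
position: [0.5707, 0.2767, 0.0581]
tool_rot: [[-0.027, -1.0, 0.001], [-1.0, 0.027, -0.0], [0.0, -0.001, -1.0]]
ft_force: [0.3, -0.3, -1.3]
grip_width: 0.0179
```

Run:
```python
from plan import *
snap('side','s8.png',4.5,(180,235,345,330))
s=env.observe(); print(s['position'],s['ft_force'],s['wrist_torque'],s['time_s'])
```

```text
[0.57066987 0.27678714 0.05806949] [-0.37082844  0.13309733 -1.5811241 ] [-0.02204236 -0.09653583 -0.0034668 ] 28.4667
```

View pics/s8.png

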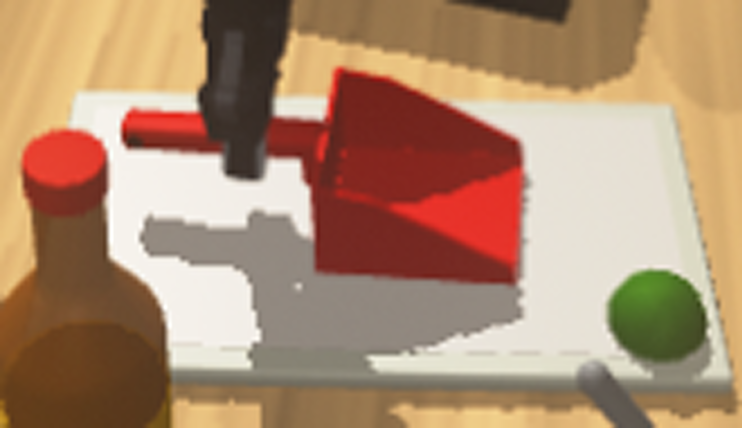

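The scoop hovers just above the board, level. I'll ease it down until contact shows in the force.

Emit:
step_arm:
  steps:
    - {"xyz": [0,0,0.02],"turn": [0,0,0],"gripper": -1}
    - {"xyz": [0,0,0.02],"turn": [0,0,0],"gripper": -1}
    - {"xyz": [0,0,0],"turn": [0,0,0],"gripper": -1}
    - {"xyz": [0,0,0],"turn": [0,0,0],"gripper": -1}

```text
time_s: 28.8
position: [0.571, 0.2769, 0.0574]
tool_rot: [[-0.026, -1.0, 0.003], [-1.0, 0.026, 0.0], [-0.0, -0.003, -1.0]]
ft_force: [-0.7, -1.1, 5.5]
grip_width: 0.0176
```

Emit:
step_arm:
  steps:
    - {"xyz": [0,0,-0.02],"turn": [0,0,0],"gripper": -1}
    - {"xyz": [0,0,0],"turn": [0,0,0],"gripper": -0.5}
    - {"xyz": [0,0,0],"turn": [0,0,0],"gripper": -0.2}
    - {"xyz": [0,0,0],"turn": [0,0,0],"gripper": 0.1}
    - {"xyz": [0,0,0],"turn": [0,0,0],"gripper": 0.4}
    - {"xyz": [0,0,0],"turn": [0,0,0],"gripper": 0.5}
    - {"xyz": [0,0,0],"turn": [0,0,0],"gripper": 0.5}
    - {"xyz": [0,0,-0.2],"turn": [0,0,0],"gripper": 0.5}
    - {"xyz": [0,0,-0.5],"turn": [0,0,0],"gripper": 0.5}
    - {"xyz": [0,0,-0.8],"turn": [0,0,0],"gripper": 0.5}
    - {"xyz": [0,0,-0.8],"turn": [0,0,0],"gripper": 0.5}
    - {"xyz": [0,0,-0.8],"turn": [0,0,0],"gripper": 0.5}
    - {"xyz": [0,0,-0.8],"turn": [0,0,0],"gripper": 0.5}
    - {"xyz": [0,0,0],"turn": [0,0,0],"gripper": 0.5}
    - {"xyz": [0,0,0],"turn": [0,0,0],"gripper": 0.5}

```text
time_s: 30.05
position: [0.5708, 0.2769, 0.2157]
tool_rot: [[-0.026, -1.0, 0.006], [-1.0, 0.026, 0.001], [-0.001, -0.006, -1.0]]
ft_force: [-0.5, -0.3, -0.4]
grip_width: 0.0642
```

Run:
```python
from plan import *
a,_=snap('side','s9.png',2.2,(150,90,370,330)); b,_=snap('wrist')
b=cv2.resize(b[...,::-1],(310,232)); a=cv2.imread('pics/s9.png'); c=np.zeros((528,800,3),np.uint8); c[:,:484]=a[:528,:484]; c[:232,488:798]=b
cv2.imwrite('pics/both9.png',c); print(env.observe()['time_s'])
```

```text
30.15
```

View pics/both9.png

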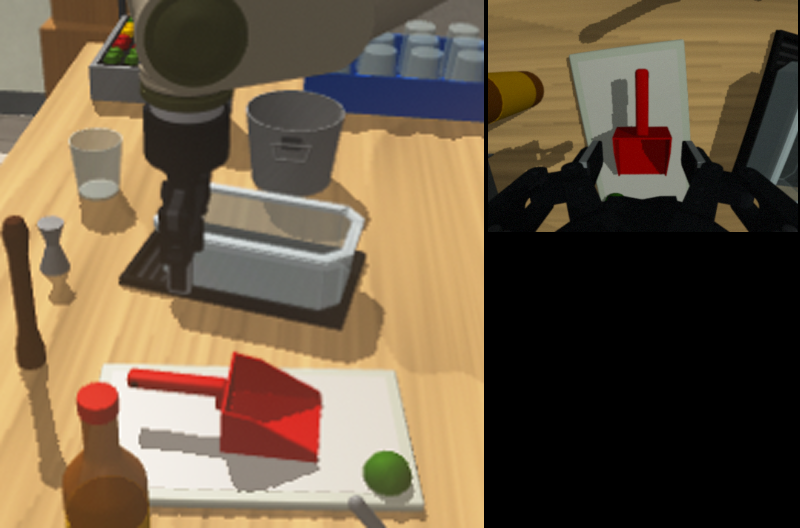

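The scoop lies level on the board, released, and the gripper is clear above it. Handing in.

```bash
python3 -c "
from rig import order
print(order.close_job())"
```

```text
the job is handed in; nothing more can be done
None
```

The job is done and handed in at about 30 s, and all four ice cubes are in the steel bucket.

- **Tipping:** I took the tub by its far rim and tipped it about 32° towards the robot. All four cubes slid to the near end, and I set the tub back flat on its mat with them still there.
- **Scooping:** One scoopful picked up all four cubes, and I poured them into the bucket. The gripper did not touch the ice in any picture I took.
- **Scoop:** It lies flat and released on the white board, where it started.

**Last checks:**
- After the pour, the top picture showed four cubes in the bucket, the tub empty on its mat, and the glass, jigger and muddler in place.
- The final side and wrist pictures showed the scoop level and let go, the lime and bottle undisturbed, and the gripper about 0.16 m above where it released the handle.
- The highest force I read was about 6 N.
- **One disagreement:** the scoop touched the board with the tool reading about 3 mm lower than when I picked it up, so the handle had probably shifted slightly in the grip. I lowered it until the force showed contact before letting go.

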